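# Hold the sight-glass cell in the light gate

### The job

Check the sight-glass cell in the light gate: it lies with its clear faces at the sides, so first roll it along the worktop on its round collars until the two frosted faces stand at the sides, and only then lift it, gripped by the frosted faces alone. Hold it centred in the light beam, lengthwise along it, with the frosted faces still upright at the sides, and finish while holding it still there; do not put it down or let go. Never touch the clear faces with the fingers, and leave the other things on the bench where they are.

Things in the scene. Friction and masses are not known exactly. Their poses are not given: they have to be found in the camera images.
- cell: sight-glass cell lying on the worktop, 72 mm long, about 0.17 kg: squarish glass body 44 mm long between two round aluminium collars of 44 mm diameter, on which it rests and rolls. Origin at its centre, 22 mm above the worktop. Own y = long axis (level, any direction); x = through the frosted faces, about 65 degrees off level at the start; z = through the clear faces
- collar (a point): centre of the collar at the cell's +y end, 29 mm from the cell's centre; the other is 29 mm the other way. Collars are 44 mm in diameter, 14 mm long; the glass between is sunk 5 mm or more below their rims. The cell rolls without slipping under a light press on both collar tops (its centre then moves half as far as the fingers) and stays where it is left
- frosted_a: frosted face on the cell's +x side: matt, ribbed, opaque pale plate, 44 mm (along y) by 19 mm (along z), its outer face 14 mm from the cell's axis (28 mm over both frosted faces). Fixed part of the cell; its origin and axes are the cell's own
- frosted_b: frosted face on the cell's -x side, alike; its origin and axes are the cell's own
- clear_a: clear polished face on the cell's +z side: smooth, see-through, 44 mm (along y) by 19 mm (along x), its outer face 12 mm from the cell's axis. The fingers must never touch it. Its origin and axes are the cell's own
- clear_b: clear polished face on the cell's -z side, alike; its origin and axes are the cell's own
- gate: light gate, fixed: dark base plate 90 x 290 x 12 mm with an aluminium post near either end, each carrying a black lens barrel of 42 mm diameter that looks at the other; 168 mm free between the lenses, tops 143 mm above the worktop. Origin at the centre of the underside; own y runs along the base, parallel to the beam; the far ends reach 153 mm from the middle
- beam (a point): middle of the light beam, halfway between the two lenses, 120 mm above the worktop; its axes are the gate's, the beam runs along y
- spanner_13: spanner, 220 mm long, 6 mm thick, lying loose; a bystander, to be left where it is. Origin at the centre of its underside
- rubber_block: small black rubber block, 22 x 30 x 20 mm, lying loose; a bystander, to be left where it is. Origin at the centre of its underside
- steel_offcut: steel bar offcut, 20 x 85 x 12 mm, lying loose; a bystander, to be left where it is. Origin at the centre of its underside
- centre_punch: centre punch, 118 mm long, 12 mm thick, lying loose; a bystander, to be left where it is. Origin at the centre of its underside
- tape_measure: tape measure, 37 x 85 x 60 mm, lying loose; a bystander, to be left where it is. Origin at the centre of its underside
- pliers_black: pliers with black handles, 185 mm long, lying loose; a bystander, to be left where it is. Origin at the centre of its underside
Not all that is in view belongs to the job. What is meant by the cell is not yellow, and is the larger of those in its own colour.

How it is judged:
On the way, in this order (a step that is already met when the one before it is completed fails the run):
1. the cell has been rolled along the worktop until its frosted faces stand at the sides (angle between cell's own x axis and vertical between 1.35 and 1.79 rad and height (world z) of cell below 0.026 m and distance of cell from where it was at the start of the episode above 0.008 m), for 0.2 s.
2. the cell is gripped by its two frosted faces and lifted clear of the worktop (height (world z) of cell above 0.05 m and contact force between the fingers and frosted_a above 1 N and contact force between the fingers and frosted_b above 1 N), for 0.1 s.
At the end, for the whole second after the job is handed in: Fingers hold the cell by both frosted faces, not by clear faces or collars; centre within 7 mm of the beam across and in height, within 25 mm of the gap's middle along it; long axis within 8 degrees of the beam, frosted faces within 12 degrees of upright; it touches no gate part and is still (x of cell in the frame of beam between -0.007 and 0.007 m and z of cell in the frame of beam between -0.007 and 0.007 m and y of cell in the frame of beam between -0.025 and 0.025 m and angle between the y axis of cell and the y axis of gate, either way round below 0.14 rad and angle between cell's own x axis and vertical between 1.35 and 1.79 rad and contact force between the fingers and frosted_a above 1 N and contact force between the fingers and frosted_b above 1 N and contact force between the fingers and clear_a below 0.5 N and contact force between the fingers and clear_b below 0.5 N and contact force between the fingers and cell_c0 below 3 N and contact force between the fingers and cell_c1 below 3 N and contact force between cell and gate below 0.3 N and linear speed of cell below 0.02 m/s); the arm keeps its last pose, push and grip.
It fails at once if the fingers touch a clear face (contact force between the fingers and clear_a above 0.5 N or contact force between the fingers and clear_b above 0.5 N).
It fails at once if the cell is lifted while its frosted faces are not at the sides (height (world z) of cell above 0.04 m and (angle between cell's own x axis and vertical below 1.12 rad or angle between cell's own x axis and vertical above 2.02 rad)).
It fails at once if a bystander is moved more than 25 mm (distance of any of spanner_13, rubber_block, steel_offcut, centre_punch, tape_measure, pliers_black from where it was at the start of the episode above 0.025 m).
It also fails if it takes over 54 s, if anything falls off the work surface, if the arm or the gripper's body presses on something with over 40 N, if the wrist force passes 120 N, or if a joint passes its speed limit or range.

### The arm

A 6-joint arm with a two-finger parallel gripper is mounted at the origin on a cart in front of the work surface, level with it; the furniture and walls round the work are solid. World frame = base frame: x ahead of the robot, y to its left, z up, the work surface at z = 0. Lengths are in m, angles in rad, forces in N, time in s.
With the tool pointing down it reaches from about 0.25 to 0.775 m from the base axis. Payload 4 kg.
Tool frame: the origin (TCP) lies between the finger pads; the fingertips stand 14 mm ahead of it and the grasp point (between the pads) lies 5 mm behind it; z points along the fingers, y is the direction in which the jaws open and shut (so a half turn about z gives the same grasp; the last joint's range is limited). The gripper opens to 94 mm and grips with 3 to 60 N. Pads are 16 mm wide; open, the fingers measure 119 mm over their backs; the gripper's body (75 mm by 177 mm) begins 78 mm behind the grasp point.
Start: joints at [-0.103, 0.087, 1.371, -0, 1.684, -0.103], TCP at [0.55, -0, 0.22] pointing down, gripper open.
Joint ranges: [-3.1, 3.1], [-0.76, 2.03], [0.27, 2.55], [-1.08, 4.22], [0.17, 2.65], [-2.57, 2.57]. Speed limits (rad/s): [2.79, 2.79, 3.14, 3.14, 3.14, 3.14].

### API

Orientations are given as [roll, pitch, yaw] about the fixed x, y, z axes, in that order (R = Rz(yaw) Ry(pitch) Rx(roll)).
In Python, from bench import robot, cams, spotter gives the robot as it stands.
- The arm moves only by the shell command python3 -m inch 'ROWS'. ROWS is JSON, a list of rows, each an object of numbers: "grip": the opening, from 0 (shut) to 1 (fully open); "dx", "dy", "dz": the shift along the tool's x, y, z in units of 25 mm (1.0 is 25 mm); "rx", "ry", "rz": the turn, a rotation vector about the tool's x, y, z in units of 5 degrees (1.0 is 5 degrees). A call has 1 to 12 rows; each row shifts and turns the pose as measured when the row begins, along the tool's axes as they then stand; what a row does not reach is not made up. A row lasts 1/8 s, in which the tool goes at most 62.5 mm and 10.7 degrees, less where a joint would pass 70% of its speed; a pose out of reach is approached as far as the arm can. A call is refused whole if a number of a shift passes 1 or a number of a turn 1, either way. A call with a gripper value outside its range is refused whole. The fingers move at their own pace and stop on an object; the grip force is fixed at half the most. Time passes only in rows, so rows that do not move let the fingers close. It gives the time, the measured TCP pose, the force and the opening at its end, in the units of the state.
- robot.get_obs(): the state, without advancing time (a new reading comes with each control period).
- cams.snapshot(name): name is "scene" or "side" or "wrist"; returns a dict with "frame" (400x640x3 uint8, red, green, blue), "intrinsics" (3x3 intrinsics, pixels), "k1" (the pictures are not rectified: a ray, as slopes to the right and down, at radius r is drawn at 1 + k1 r^2 times it, then the intrinsics apply), "eye" and "orientation" of the camera in the world. Camera axes: x right, y up, looking along -z (the intrinsics and any distortion apply to the point x, -y, -z); pixel columns grow to the right and rows downward; lengths in m; the calibration is good to about 2 mm. A picture is of the moment at which its call begins. There is no depth.
- robot.close_job(): hands the job in, once; it reports no verdict.
Trained networks look in a picture, given as the dict that the camera call returned (one of the last four; its "shot" number tells which), for a name from the list of things; names that differ only in an ending like _2 or _b are one class to them, and where a whole thing is asked for, a point or a joint stands for the part that bears it (a point fixed in the world has none). Each returns a list of dicts, best first, with "score" (0 to 1); they miss things now and then, are a little off and sometimes report something else, mostly with a low value. They report only what shows in the picture. A call takes as long as a camera call. They do not tell look-alikes from the thing itself.
- spotter.regions_of(picture, query): "pixels" (400x640 bool, what is visible of it) and "extent" ([left, top, right, bottom] in pixels, round what is visible of it).
- spotter.place_of(picture, query): "pixel" ([column, row] in pixels: a listed point, or the origin of a listed thing).
The state is a dict: "time": time; "joint_positions": joint angles; "qvel": joint speeds; "joint_torque": joint torques, N m; "tool_pos": TCP position; "ee_rot": TCP orientation; "wrist_force": force on the tool from outside, world axes, zero at the start; "wrist_torque": the same for the moment, N m; "width": finger opening in m.
Only numpy, scipy, OpenCV 4.12 (cv2) and the standard library are available. Lean on these libraries where they do the work, as an engineer would, in place of code of your own. Each camera call takes 0.05 s, during which the arm holds its last target.

## Working session

There is one attempt and no reset: what is moved stays moved. The work goes in short steps, Python scripts to look and compute and a shell command to move; the robot and the scene stay as the last step left them, time stands still between calls to the robot, and variables do not carry over. Pictures are saved under pics/ and viewed, and the job is handed in when it is done.

```bash
ls; mkdir -p pics; python3 - <<'E'
from bench import robot,cams,spotter
import cv2
o=robot.get_obs(); print({k:o[k] for k in ('time','tool_pos','ee_rot','width','wrist_force')})
for n in ('scene','side','wrist'):
    p=cams.snapshot(n); cv2.imwrite(f'pics/a_{n}.png',p['frame'][...,::-1]); print(n,p['eye'],p['orientation'],p['intrinsics'],p['k1'])
    for q in ('cell','gate'):
        print(q,[(round(d['score'],2),d['pixel']) for d in spotter.place_of(p,q)],[(round(d['score'],2),d['extent']) for d in spotter.regions_of(p,q)])
E
```

```text
pics
{'time': 0.0, 'tool_pos': array([5.49482182e-01, 6.66007319e-05, 2.18329354e-01]), 'ee_rot': array([-3.13943737e+00, -2.46590577e-04,  1.57081348e+00]), 'width': 0.09382882630672551, 'wrist_force': array([ 0.40954332, -0.88217985, -1.06353999])}
scene [0.03021688 1.04392845 0.79433129] [ 1.00770936 -0.01072711 -2.62137107] [[483.85752901   0.         313.64304575]
 [  0.         483.85752901 195.52418397]
 [  0.           0.           1.        ]] -0.05214557211361508
cell [(0.69, [419.4, 188.1]), (0.68, [378.4, 178.8]), (0.65, [380.1, 163.7])] [(0.74, [363.8, 154.0, 390.8, 168.0]), (0.6, [409.5, 181.9, 425.9, 194.0]), (0.56, [370.6, 169.2, 389.6, 192.1])]
gate [(0.95, [294.6, 259.7])] [(0.84, [256.0, 186.3, 332.7, 305.1])]
side [ 0.45859823 -0.88074445  0.62426072] [ 1.06277907 -0.00407436 -0.08290828] [[371.22185595   0.         324.83857086]
 [  0.         371.22185595 194.66102562]
 [  0.           0.           1.        ]] -0.03238266024294363
cell [(0.75, [347.6, 314.4]), (0.73, [267.1, 291.4]), (0.62, [315.1, 278.1]), (0.29, [307.3, 166.8])] [(0.94, [297.8, 266.3, 329.1, 295.8]), (0.71, [295.2, 142.0, 346.4, 215.6]), (0.68, [331.2, 301.6, 369.7, 329.0]), (0.48, [258.1, 281.4, 279.8, 301.1])]
gate [(0.66, [315.8, 192.4])] [(0.82, [298.7, 143.8, 345.8, 217.4])]
wrist [0.55095888 0.07052309 0.38595039] [-0.24819218  0.00105275 -0.00038608] [[281.69821364   0.         324.12655996]
 [  0.         281.69821364 203.93606636]
 [  0.           0.           1.        ]] 0.00957516241803108
cell [(0.85, [286.5, 325.8]), (0.71, [212.7, 338.7])] [(0.74, [263.0, 324.6, 315.8, 357.6]), (0.65, [196.8, 327.7, 231.7, 359.6])]
gate [] [(0.92, [270.7, 0.1, 364.2, 111.2]), (0.27, [273.9, 326.1, 297.4, 347.8])]
```

View pics/a_scene.png

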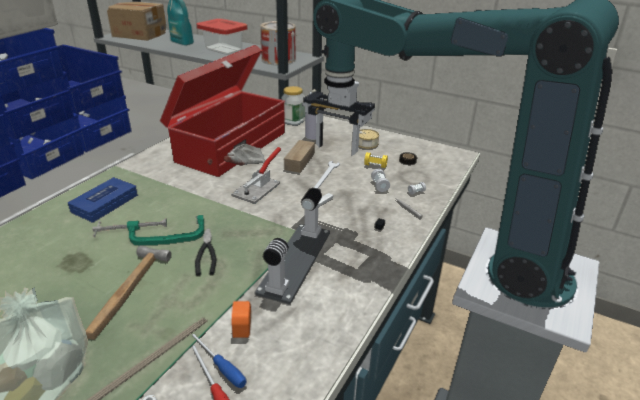

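View pics/a_side.png

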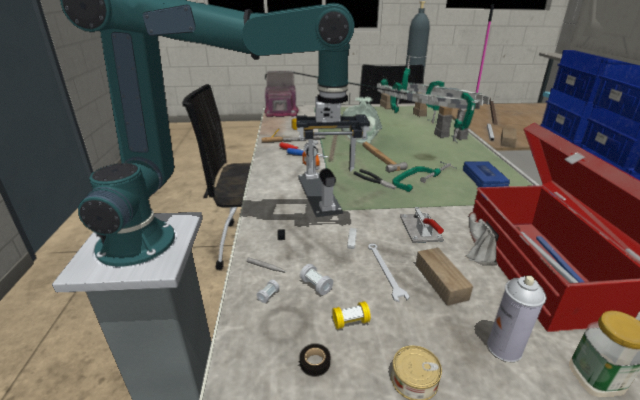

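View pics/a_wrist.png

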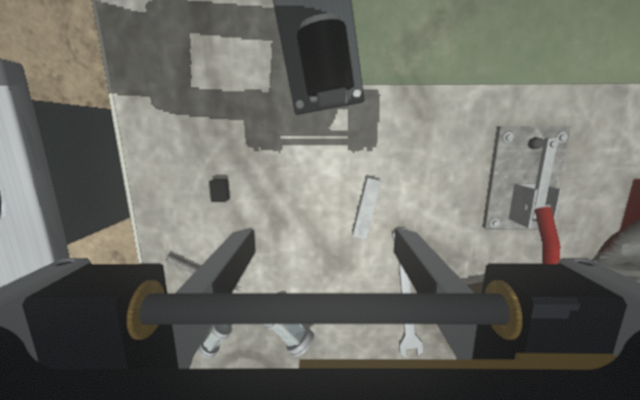

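```bash
python3 - <<'E'
import cv2,numpy as np
s=cv2.imread('pics/a_side.png')[260:340,240:380]; cv2.imwrite('pics/a_crop.png',cv2.resize(s,None,fx=5.5,fy=5.5,interpolation=cv2.INTER_CUBIC))
s=cv2.imread('pics/a_scene.png')[140:210,350:450]; cv2.imwrite('pics/a_crop2.png',cv2.resize(s,None,fx=7,fy=7,interpolation=cv2.INTER_CUBIC))
E
```

```text
(no output)
```

View pics/a_crop.png

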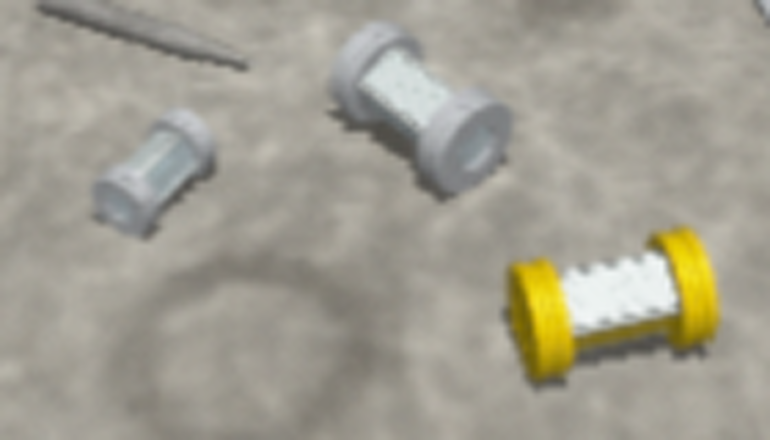

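View pics/a_crop2.png

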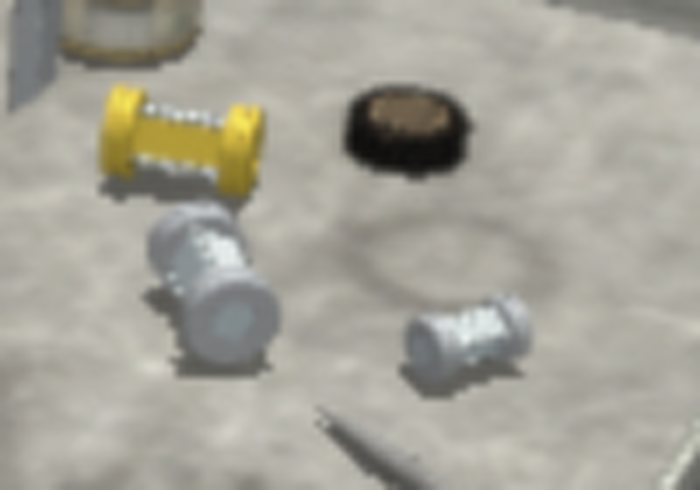

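```bash
cat > h.py <<'E'
import numpy as np,cv2
from scipy.spatial.transform import Rotation as Ro
from scipy.optimize import least_squares
F=np.diag([1,-1,-1.])
def cam(p): return np.array(p['eye']),Ro.from_euler('xyz',p['orientation']).as_matrix(),np.array(p['intrinsics']),p['k1']
def proj(p,X):
    e,R,K,k=cam(p); c=((np.atleast_2d(X)-e)@R)@F
    s=c[:,:2]/c[:,2:]; s=s*(1+k*(s**2).sum(1,keepdims=True)); return s@K[:2,:2].T+K[:2,2]
def ray(p,uv):
    e,R,K,k=cam(p); d=(np.array(uv,float)-K[:2,2])/K[0,0]; s=d.copy()
    for _ in range(20): s=d/(1+k*(s@s))
    v=R@F@np.array([s[0],s[1],1]); return e,v/np.linalg.norm(v)
def onz(p,uv,z):
    e,v=ray(p,uv); return e+v*(z-e[2])/v[2]
def tri(L):
    A=0;b=0
    for p,uv in L:
        e,v=ray(p,uv); M=np.eye(3)-np.outer(v,v); A=A+M;b=b+M@e
    return np.linalg.solve(A,b)
E
python3 - <<'E'
from h import *
from bench import robot,cams,spotter
P={n:cams.snapshot(n) for n in ('scene','side','wrist')}
print('cell',onz(P['scene'],[378.4,178.8],.022),onz(P['side'],[315.1,278.1],.022),tri([(P['scene'],[378.4,178.8]),(P['side'],[315.1,278.1])]))
print('gate',onz(P['scene'],[294.6,259.7],0))
for n in('scene','side'):
  for q in ('collar','beam','spanner_13','rubber_block','steel_offcut','centre_punch','tape_measure','pliers_black'):
    print(n,q,[(round(d['score'],2),d['pixel'],onz(P[n],d['pixel'],.12 if q=='beam' else .022 if q=='collar' else 0).round(3)) for d in spotter.place_of(P[n],q)])
E
```

```text
cell [ 0.50394721 -0.21349001  0.022     ] [ 0.49374359 -0.20774315  0.022     ] [ 0.49769665 -0.20841225  0.02447362]
gate [5.38024882e-01 2.37728137e-01 1.11022302e-16]
scene collar [(0.7, [381.8, 162.5], array([ 0.538, -0.32 ,  0.022])), (0.47, [409.7, 191.6], array([ 0.391, -0.191,  0.022]))]
scene beam []
scene spanner_13 [(0.74, [296.1, 221.6], array([0.622, 0.093, 0.   ])), (0.5, [327.5, 176.5], array([ 0.667, -0.177,  0.   ]))]
scene rubber_block [(0.67, [241.6, 324.7], array([0.522, 0.482, 0.   ])), (0.53, [294.6, 221.1], array([0.627, 0.093, 0.   ])), (0.5, [377.4, 226.6], array([ 0.414, -0.002,  0.   ]))]
scene steel_offcut [(0.4, [318.5, 205.2], array([ 0.609, -0.013,  0.   ]))]
scene centre_punch [(0.42, [408.0, 207.6], array([ 0.374, -0.138,  0.   ])), (0.31, [376.3, 229.7], array([0.411, 0.013, 0.   ]))]
scene tape_measure [(0.97, [240.5, 321.3], array([0.53 , 0.475, 0.   ]))]
scene pliers_black [(0.57, [207.0, 250.8], array([0.753, 0.324, 0.   ]))]
side collar [(0.83, [274.8, 285.1], array([ 0.399, -0.224,  0.022])), (0.65, [339.9, 319.9], array([ 0.538, -0.34 ,  0.022])), (0.59, [306.7, 269.6], array([ 0.475, -0.176,  0.022]))]
side beam [(0.69, [315.5, 162.4], array([0.523, 0.243, 0.12 ]))]
side spanner_13 [(0.81, [387.6, 274.4], array([ 0.677, -0.184,  0.   ]))]
side rubber_block [(0.64, [282.0, 235.2], array([0.411, 0.006, 0.   ]))]
side steel_offcut [(0.49, [352.9, 241.2], array([ 0.611, -0.039,  0.   ]))]
side centre_punch [(0.72, [263.2, 268.3], array([ 0.365, -0.136,  0.   ])), (0.46, [315.9, 277.3], array([ 0.497, -0.18 ,  0.   ]))]
side tape_measure [(0.59, [312.6, 166.9], array([0.524, 0.467, 0.   ]))]
side pliers_black [(0.8, [375.3, 178.0], array([0.754, 0.351, 0.   ])), (0.37, [353.1, 239.9], array([ 0.612, -0.033,  0.   ]))]
```

```bash
python3 -m inch '[{"dx":-1,"dy":-0.3},{"dx":-1,"dy":-0.3},{"dx":-1,"dy":-0.3},{"dx":-1,"dy":-0.3},{"dx":-1,"dy":-0.3},{"dx":-1,"dy":-0.3},{"dx":-1,"dy":-0.2},{"dx":-1},{"dx":-0.4},{}]'
cat > look.py <<'E'
import sys
from h import *
from bench import robot,cams,spotter
n=sys.argv[1]; t=sys.argv[2]
p=cams.snapshot(n); cv2.imwrite(f'pics/{t}.png',p['frame'][...,::-1])
import pickle; pickle.dump({k:p[k] for k in p},open(f'pics/{t}.pkl','wb'))
o=robot.get_obs(); print(o['time'],o['tool_pos'],o['ee_rot'],o['wrist_force'],o['width'])
for q in sys.argv[3:]:
    print(q,[(round(d['score'],2),d['pixel']) for d in spotter.place_of(p,q)],[(round(d['score'],2),d['extent']) for d in spotter.regions_of(p,q)])
E
python3 look.py wrist b1 cell collar
```

```text
1.75 [5.50017489e-01 3.03774550e-06 2.19505978e-01] [ 3.14150903e+00 -3.69070273e-05  1.57077535e+00] [ 0.13417533 -0.08737965  0.36243523] 0.09437761585429781
cell [(0.77, [211.9, 340.4]), (0.63, [287.9, 323.6])] [(0.61, [193.5, 325.1, 230.8, 359.1]), (0.59, [263.3, 320.4, 313.1, 358.5]), (0.21, [271.6, 0.0, 362.6, 114.0])]
collar [(0.84, [221.6, 331.6]), (0.6, [276.5, 315.6])] [(0.96, [266.4, 326.8, 317.6, 354.9]), (0.64, [199.9, 326.7, 230.7, 357.5]), (0.51, [273.5, 2.6, 363.9, 114.2])]invalid input at $[0]: expected keys grip, dx, dy, dz, rx, ry, rz
```

View pics/b1.png

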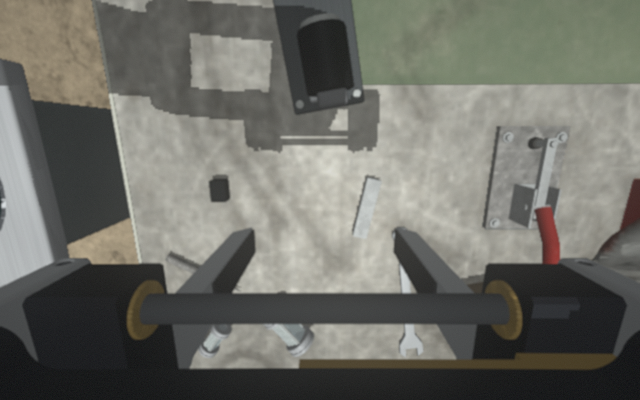

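```bash
python3 -m inch '[{"grip":1,"dx":-1,"dy":-0.3,"dz":0,"rx":0,"ry":0,"rz":0},{"grip":1,"dx":-1,"dy":-0.3,"dz":0,"rx":0,"ry":0,"rz":0},{"grip":1,"dx":-1,"dy":-0.3,"dz":0,"rx":0,"ry":0,"rz":0},{"grip":1,"dx":-1,"dy":-0.3,"dz":0,"rx":0,"ry":0,"rz":0},{"grip":1,"dx":-1,"dy":-0.3,"dz":0,"rx":0,"ry":0,"rz":0},{"grip":1,"dx":-1,"dy":-0.3,"dz":0,"rx":0,"ry":0,"rz":0},{"grip":1,"dx":-1,"dy":-0.2,"dz":0,"rx":0,"ry":0,"rz":0},{"grip":1,"dx":-1,"dy":0,"dz":0,"rx":0,"ry":0,"rz":0},{"grip":1,"dx":-1,"dy":0,"dz":0,"rx":0,"ry":0,"rz":0},{"grip":1,"dx":0,"dy":0,"dz":0,"rx":0,"ry":0,"rz":0}]'
python3 look.py wrist b2 cell collar frosted_a clear_a
```

```text
time: 3.2
tool_pos: [0.4988, -0.2313, 0.2196]
ee_rot: [3.14, -0.0, 1.572]
wrist_force: [-0.5, 0.4, 0.6]
width: 0.0937
3.25 [ 0.49886588 -0.23034721  0.21972879] [ 3.14029155e+00 -5.25751237e-04  1.57353723e+00] [-0.75694918  0.15332126  0.27182327] 0.09394476763403703
cell [(0.97, [235.5, 190.6]), (0.9, [321.4, 170.4]), (0.61, [370.2, 256.8])] [(0.93, [216.2, 168.1, 259.1, 208.2]), (0.66, [340.3, 235.9, 401.9, 275.0]), (0.56, [290.7, 136.9, 353.2, 204.2])]
collar [(0.92, [244.4, 177.3]), (0.9, [310.3, 158.3])] [(0.91, [344.3, 229.9, 398.9, 274.8]), (0.76, [291.6, 140.6, 351.5, 204.8]), (0.76, [216.8, 168.2, 258.4, 210.4]), (0.41, [180.9, 81.5, 266.1, 130.6])]
frosted_a [(0.75, [369.1, 256.1]), (0.74, [322.1, 170.1]), (0.54, [234.1, 190.4])] [(0.76, [306.9, 159.3, 332.2, 194.5]), (0.53, [354.7, 256.1, 385.4, 270.3]), (0.49, [221.4, 182.1, 241.9, 201.5])]
clear_a [(0.71, [321.0, 174.9]), (0.69, [238.1, 188.6]), (0.66, [366.1, 257.2]), (0.37, [320.2, 168.0])] [(0.54, [352.2, 244.2, 386.0, 256.5]), (0.52, [316.7, 157.1, 341.2, 185.8])]
```

View pics/b2.png

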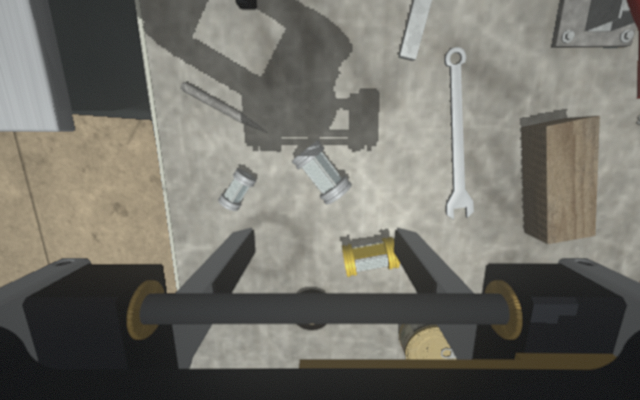

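```bash
python3 - <<'E'
from h import *
import pickle
p=pickle.load(open('pics/b2.pkl','rb'))
print(onz(p,[321.4,170.4],.022),onz(p,[310.3,158.3],.022))
c=cv2.imread('pics/b2.png')[130:215,210:410]; cv2.imwrite('pics/b2c.png',cv2.resize(c,None,fx=4,fy=4,interpolation=cv2.INTER_CUBIC))
c=cv2.imread('pics/b2.png')[130:215,280:365]; cv2.imwrite('pics/b2d.png',cv2.resize(c,None,fx=7,fy=7,interpolation=cv2.INTER_CUBIC))
E
```

```text
[ 0.49596867 -0.20821527  0.022     ] [ 0.48177359 -0.19272341  0.022     ]
```

View pics/b2d.png

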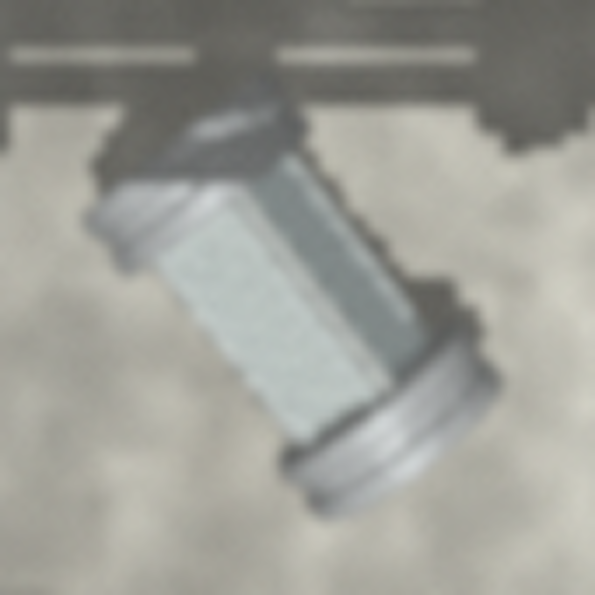

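```bash
cat > fit.py <<'E'
from h import *
import pickle
def cellR(th,ph):
    # long axis a=(cos th, sin th,0); h = horizontal perpendicular; x axis = cos ph*up + sin ph*h
    a=np.array([np.cos(th),np.sin(th),0]);h=np.array([-np.sin(th),np.cos(th),0]);up=np.array([0,0,1.])
    x=np.cos(ph)*up+np.sin(ph)*h; return np.stack([x,a,np.cross(x,a)],1)
def fit(p,c0,th0,ph0,L,R_,T=None):
    # L,R_: two image pts on frosted edges z=+-9.5 ; x=14mm
    def res(q):
        Rm=cellR(q[2],q[3]); c=np.array([q[0],q[1],.022]); r=[]
        for pts,z in ((L,.0095),(R_,-.0095)):
            e=proj(p,c+np.array([[.014,-.022,z],[.014,.022,z]])@Rm.T)
            d=e[1]-e[0]; n=np.array([-d[1],d[0]])/np.linalg.norm(d)
            r+=list((np.array(pts)-e[0])@n)
        r+=[(q[0]-c0[0])/.002,(q[1]-c0[1])/.002]
        return r
    s=least_squares(res,[*c0,th0,ph0]); return s.x,s.fun
E
python3 - <<'E'
from fit import *
p=pickle.load(open('pics/b2.pkl','rb'))
f=lambda a:[(280+x/7-.43,130+y/7-.43) for x,y in a]
L=f([(155,255),(300,445)]);R_=f([(240,190),(388,380)])
for th in (np.radians(-52),np.radians(128)):
  for A,B in((L,R_),(R_,L)):
    for ph in(-.4,.4):
      x,r=fit(p,[.4965,-.2082],th,ph,A,B); print(x,np.degrees(x[2:]),np.abs(r).max())
im=cv2.imread('pics/b2.png')
E
```

```text
[ 0.49449752 -0.20972898 -0.91872059 -2.71830051] [ -52.63881211 -155.74714681] 1.3791905171778018
[ 0.49449756 -0.20972895 -0.91872057  3.56488944] [-52.63881104 204.25311945] 1.379196030430145
[ 0.49480982 -0.20949036 -0.91877519 -0.25938614] [-52.64194076 -14.86173098] 0.9606895310439939
[ 0.49480973 -0.20949044 -0.91877523 -0.25937581] [-52.64194302 -14.8611391 ] 0.9606699303360898
[ 0.49480973 -0.20949044  2.22281742  0.25937581] [127.35805679  14.86113896] 0.9606698699493164
[ 0.49480982 -0.20949036  2.22281747  0.25938613] [127.35805953  14.86173053] 0.9606896056171771
[ 0.49449753 -0.20972898  2.22287207 -3.56488568] [ 127.36118807 -204.25290404] 1.3791915628553015
[ 0.49449774 -0.20972881  2.22287217  2.7182778 ] [127.36119369 155.74584539] 1.379217618400309
```

```bash
cat > over.py <<'E'
from fit import *
def draw(t,q,box,s,out):
    p=pickle.load(open(f'pics/{t}.pkl','rb')); x0,y0,x1,y1=box
    im=cv2.resize(cv2.imread(f'pics/{t}.png')[y0:y1,x0:x1],None,fx=s,fy=s,interpolation=cv2.INTER_CUBIC)
    c=np.array([q[0],q[1],q[4] if len(q)>4 else .022]);Rm=cellR(q[2],q[3])
    def pl(P,col):
        u=((proj(p,c+np.array(P)@Rm.T)-[x0,y0]+.5)*s).round().astype(int); cv2.polylines(im,[u.reshape(-1,1,2)],True,col,1)
    t=np.linspace(0,2*np.pi,40)
    for y in(-.036,-.022,.022,.036): pl(np.stack([.022*np.cos(t),0*t+y,.022*np.sin(t)],1),(0,200,0))
    for sx in(1,-1): pl([[sx*.014,-.022,-.0095],[sx*.014,.022,-.0095],[sx*.014,.022,.0095],[sx*.014,-.022,.0095]],(0,0,255) if sx>0 else (255,0,255))
    for sx in(1,-1): pl([[-.0095,-.022,sx*.012],[-.0095,.022,sx*.012],[.0095,.022,sx*.012],[.0095,-.022,sx*.012]],(255,100,0))
    cv2.imwrite(f'pics/{out}.png',im)
E
python3 - <<'E'
from over import *
a=np.radians
for k,ph in enumerate((-15,-25)): draw('b2',[.4958,-.2085,a(-52.6),a(ph)],(280,130,365,215),6,f'o{k}')
i=[cv2.imread(f'pics/o{k}.png') for k in(0,1)]
import cv2
im=np.hstack(i); cv2.imwrite('pics/o01.png',cv2.resize(im,(800,400)))
E
```

```text
(no output)
```

View pics/o01.png

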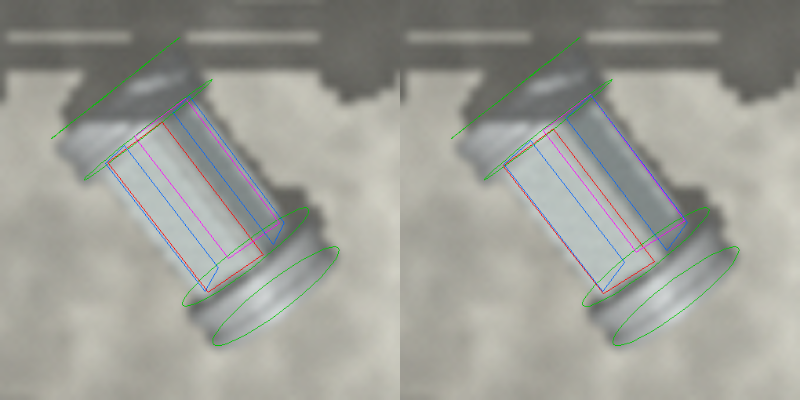

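```bash
python3 -m inch '[{"grip":0.5,"dx":0,"dy":0,"dz":0,"rx":0,"ry":0,"rz":1},{"grip":0.5,"dx":0,"dy":0,"dz":0,"rx":0,"ry":0,"rz":1},{"grip":0.5,"dx":0,"dy":0,"dz":0,"rx":0,"ry":0,"rz":1},{"grip":0.5,"dx":0,"dy":0,"dz":0,"rx":0,"ry":0,"rz":1},{"grip":0.5,"dx":0,"dy":0,"dz":0,"rx":0,"ry":0,"rz":1},{"grip":0.5,"dx":0,"dy":0,"dz":0,"rx":0,"ry":0,"rz":1},{"grip":0.5,"dx":0,"dy":0,"dz":0,"rx":0,"ry":0,"rz":1},{"grip":0.5,"dx":0,"dy":0,"dz":0,"rx":0,"ry":0,"rz":1},{"grip":0.5,"dx":0,"dy":0,"dz":0,"rx":0,"ry":0,"rz":1},{"grip":0.5,"dx":0,"dy":0,"dz":0,"rx":0,"ry":0,"rz":1},{"grip":0.5,"dx":0,"dy":0,"dz":0,"rx":0,"ry":0,"rz":1},{"grip":0.5,"dx":0,"dy":0,"dz":0,"rx":0,"ry":0,"rz":0}]'
cat > rel.py <<'E'
import sys
from h import *
from bench import robot
t=np.array([float(v) for v in sys.argv[1:4]]); o=robot.get_obs()
R=Ro.from_euler('xyz',o['ee_rot']).as_matrix()
print('t',round(o['time'],2),'tcp',o['tool_pos'].round(4),'units',(R.T@(t-o['tool_pos'])/.025).round(2),'y ang',np.degrees(np.arctan2(R[1,1],R[0,1])).round(2),'z',R[:,2].round(3),'F',o['wrist_force'].round(1),'w',round(o['width'],4),'q',np.round(o['joint_positions'],2))
E
python3 rel.py 0.5006 -0.2049 0.075
```

```text
time: 5.15
tool_pos: [0.4998, -0.2255, 0.2208]
ee_rot: [3.14, -0.002, 0.59]
wrist_force: [-0.1, -1.0, 0.2]
width: 0.047
t 5.15 tcp [ 0.4998 -0.2255  0.2208] units [ 0.47 -0.68  5.83] y ang -56.19 z [ 0.003 -0.    -1.   ] F [-0.1 -1.   0.2] w 0.047 q [-0.53  0.08  1.37  0.    1.68  0.45]
```

```bash
python3 -m inch '[{"grip":0.5,"dx":0,"dy":0,"dz":1,"rx":0,"ry":0,"rz":-0.7},{"grip":0.5,"dx":0.3,"dy":-0.4,"dz":0.8,"rx":0,"ry":0,"rz":0},{"grip":0.5,"dx":0,"dy":0,"dz":0,"rx":0,"ry":0,"rz":0}]'; python3 rel.py 0.5006 -0.2049 0.075
python3 look.py wrist b3 cell collar
python3 - <<'E'
from over import *
a=np.radians
draw('b3',[.4958,-.2085,a(-52.6),a(-25)],(230,80,430,230),4,'o3')
E
```

```text
time: 5.52
tool_pos: [0.5002, -0.2128, 0.1755]
ee_rot: [3.138, -0.003, 0.658]
wrist_force: [-0.1, 0.3, 0.0]
width: 0.0471
t 5.53 tcp [ 0.5002 -0.2128  0.1755] units [ 0.19 -0.25  4.02] y ang -52.28 z [ 0.004 -0.001 -1.   ] F [-0.1  0.3  0. ] w 0.0471 q [-0.51  0.08  1.46  0.    1.59  0.41]
5.575 [ 0.50074213 -0.2135067   0.17667349] [ 3.13586704 -0.00322671  0.65762202] [ 0.70542915 -0.80637874 -0.11822925] 0.046952498988215394
cell [(0.71, [317.4, 196.5]), (0.59, [277.4, 277.0]), (0.56, [430.0, 216.6])] [(0.85, [285.0, 175.8, 356.3, 218.8]), (0.73, [302.3, 198.3, 337.8, 213.1]), (0.61, [400.8, 177.8, 470.1, 248.1]), (0.59, [278.2, 268.8, 299.5, 292.2])]
collar [(0.87, [294.0, 195.3]), (0.77, [422.6, 229.7]), (0.75, [278.7, 263.7])] [(0.86, [279.5, 270.9, 300.7, 290.8]), (0.72, [287.8, 181.3, 353.6, 214.9]), (0.57, [403.3, 175.5, 463.1, 251.1]), (0.57, [303.7, 0.0, 479.5, 107.1]), (0.21, [230.5, 0.0, 281.2, 48.3])]
```

View pics/o3.png

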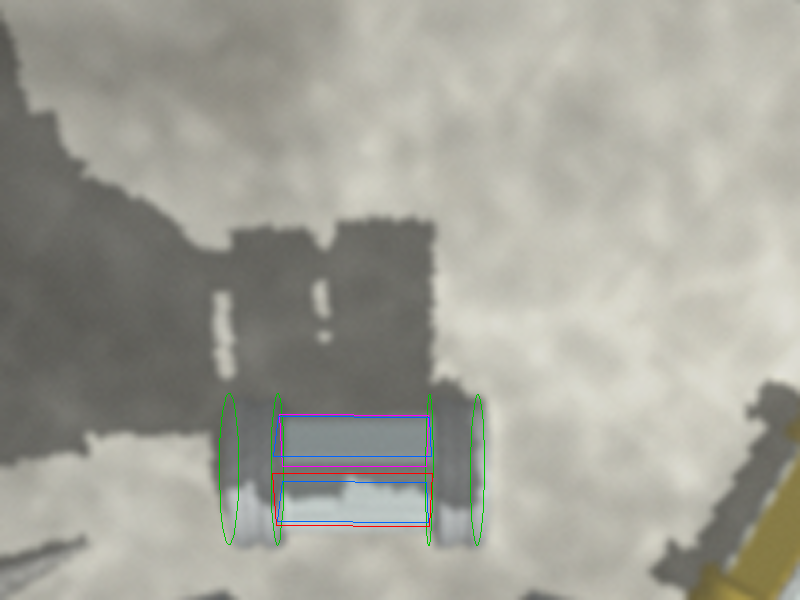

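View pics/b3.png

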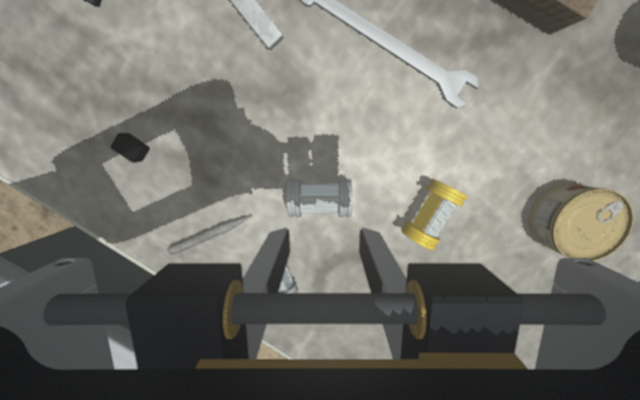

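```bash
python3 -m inch '[{"grip":0.5,"dx":0.2,"dy":-0.25,"dz":0.9,"rx":0,"ry":0,"rz":0},{"grip":0.5,"dx":0,"dy":0,"dz":0.9,"rx":0,"ry":0,"rz":0},{"grip":0.5,"dx":0,"dy":0,"dz":0.9,"rx":0,"ry":0,"rz":0},{"grip":0.5,"dx":0,"dy":0,"dz":0.8,"rx":0,"ry":0,"rz":0},{"grip":0.5,"dx":0,"dy":0,"dz":0.5,"rx":0,"ry":0,"rz":0},{"grip":0.5,"dx":0,"dy":0,"dz":0,"rx":0,"ry":0,"rz":0}]'; python3 rel.py 0.5006 -0.2049 0.058
python3 look.py side b4
```

```text
time: 6.52
tool_pos: [0.5066, -0.2105, 0.082]
ee_rot: [3.121, -0.009, 0.655]
wrist_force: [0.5, -0.5, -0.4]
width: 0.0465
t 6.53 tcp [ 0.5066 -0.2105  0.082 ] units [-0.06 -0.35  0.95] y ang -52.47 z [ 0.02 -0.01 -1.  ] F [ 0.5 -0.5 -0.4] w 0.0465 q [-0.5   0.14  1.59  0.    1.39  0.42]
6.575 [ 0.50713561 -0.21078166  0.08282616] [ 3.11981839 -0.00992955  0.65528363] [0.07323148 1.24263364 0.06700458] 0.04691426487048331
```

```bash
python3 - <<'E'
import cv2
s=cv2.imread('pics/b4.png')[180:340,220:430]; cv2.imwrite('pics/b4c.png',cv2.resize(s,None,fx=3.7,fy=3.7,interpolation=cv2.INTER_CUBIC))
E
```

```text
(no output)
```

View pics/b4c.png

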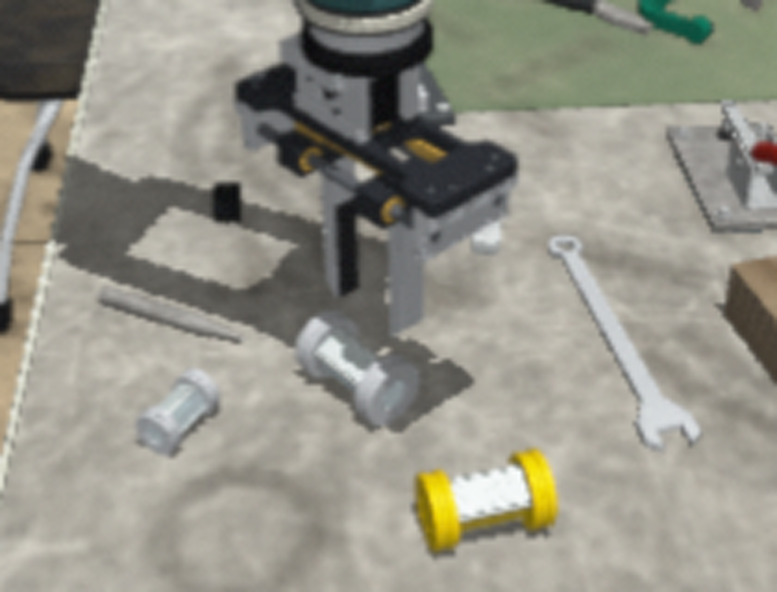

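```bash
cat >> rel.py <<'E'
d=R.T@np.array([0,0,-1.]); yaw=float(sys.argv[4]) if len(sys.argv)>4 else None
print('tilt units rx,ry', (np.degrees([-d[1],d[0]])/5).round(2), '' if yaw is None else ('rz',round(-(((yaw-np.degrees(np.arctan2(R[1,1],R[0,1]))+180)%360)-180)/5,2)))
E
python3 -m inch '[{"grip":0.5,"dx":-0.05,"dy":-0.35,"dz":0.25,"rx":0.23,"ry":-0.11,"rz":0},{"grip":0.5,"dx":0,"dy":0,"dz":0,"rx":0,"ry":0,"rz":0},{"grip":0.5,"dx":0,"dy":0,"dz":0,"rx":0,"ry":0,"rz":0}]'; python3 rel.py 0.5006 -0.2049 0.058 -52.6
```

```text
time: 6.95
tool_pos: [0.5019, -0.205, 0.0785]
ee_rot: [3.137, -0.002, 0.655]
wrist_force: [-0.9, -0.4, 0.2]
width: 0.0469
t 6.95 tcp [ 0.5019 -0.205   0.0785] units [-0.04 -0.04  0.82] y ang -52.46 z [ 0.004 -0.002 -1.   ] F [-0.9 -0.4  0.2] w 0.0469 q [-0.49  0.14  1.6  -0.    1.4   0.42]
tilt units rx,ry [ 0.05 -0.02] ('rz', np.float64(0.03))
```

```bash
python3 -m inch '[{"grip":0.5,"dx":-0.02,"dy":0,"dz":0.3,"rx":0.05,"ry":-0.02,"rz":0},{"grip":0.5,"dx":0,"dy":0,"dz":0.3,"rx":0,"ry":0,"rz":0},{"grip":0.5,"dx":0,"dy":0,"dz":0,"rx":0,"ry":0,"rz":0}]'; python3 rel.py 0.5006 -0.2049 0.058 -52.6
python3 -m inch '[{"grip":0.5,"dx":0,"dy":0,"dz":0.08,"rx":0,"ry":0,"rz":0},{"grip":0.5,"dx":0,"dy":0,"dz":0,"rx":0,"ry":0,"rz":0}]'; python3 rel.py 0.5006 -0.2049 0.058 -52.6
```

```text
time: 7.32
tool_pos: [0.5015, -0.2054, 0.0626]
ee_rot: [-3.141, 0.0, 0.655]
wrist_force: [0.1, 0.0, -0.8]
width: 0.0471
t 7.33 tcp [ 0.5015 -0.2054  0.0626] units [-0.02 -0.04  0.18] y ang -52.46 z [-0. -0. -1.] F [ 0.1  0.  -0.8] w 0.0471 q [-0.49  0.15  1.61 -0.    1.37  0.42]
tilt units rx,ry [-0.  0.] ('rz', np.float64(0.03))
time: 7.58
tool_pos: [0.5015, -0.2053, 0.0603]
ee_rot: [-3.141, 0.0, 0.655]
wrist_force: [0.0, 0.1, 0.6]
width: 0.0471
t 7.58 tcp [ 0.5015 -0.2053  0.0603] units [-0.02 -0.04  0.09] y ang -52.45 z [-0.001  0.    -1.   ] F [0.  0.1 0.6] w 0.0471 q [-0.49  0.16  1.62 -0.    1.37  0.42]
tilt units rx,ry [-0.    0.01] ('rz', np.float64(0.03))
```

```bash
for i in 1; do python3 -m inch '[{"grip":0.5,"dx":0,"dy":0,"dz":0.06,"rx":0,"ry":0,"rz":0},{"grip":0.5,"dx":0,"dy":0,"dz":0,"rx":0,"ry":0,"rz":0}]'; done; python3 rel.py 0.5006 -0.2049 0.058 -52.6
python3 -m inch '[{"grip":0.5,"dx":0,"dy":0,"dz":0.04,"rx":0,"ry":0,"rz":0},{"grip":0.5,"dx":0,"dy":0,"dz":0,"rx":0,"ry":0,"rz":0}]'; python3 rel.py 0.5006 -0.2049 0.058 -52.6
```

```text
time: 7.82
tool_pos: [0.5016, -0.2054, 0.0589]
ee_rot: [3.142, 0.0, 0.655]
wrist_force: [-0.0, 0.1, -0.5]
width: 0.0473
t 7.83 tcp [ 0.5016 -0.2054  0.0589] units [-0.02 -0.04  0.04] y ang -52.46 z [-0. -0. -1.] F [-0.   0.1 -0.5] w 0.0473 q [-0.49  0.16  1.62 -0.    1.37  0.42]
tilt units rx,ry [0. 0.] ('rz', np.float64(0.03))
time: 8.07
tool_pos: [0.5019, -0.2056, 0.0583]
ee_rot: [3.141, -0.0, 0.655]
wrist_force: [0.6, 0.1, 0.3]
width: 0.0468
t 8.07 tcp [ 0.5019 -0.2056  0.0583] units [-0.02 -0.05  0.01] y ang -52.46 z [ 0.001 -0.001 -1.   ] F [0.6 0.1 0.3] w 0.0468 q [-0.49  0.16  1.62 -0.    1.36  0.42]
tilt units rx,ry [ 0.01 -0.  ] ('rz', np.float64(0.03))
```

```bash
python3 -m inch '[{"grip":0.5,"dx":0,"dy":0,"dz":0.04,"rx":0,"ry":0,"rz":0},{"grip":0.5,"dx":0,"dy":0,"dz":0,"rx":0,"ry":0,"rz":0}]'; python3 rel.py 0.5006 -0.2049 0.058 -52.6
python3 look.py scene b5;python3 look.py wrist b5w
```

```text
time: 8.32
tool_pos: [0.5022, -0.2054, 0.0582]
ee_rot: [3.14, -0.001, 0.655]
wrist_force: [-1.0, 0.5, 0.5]
width: 0.047
t 8.32 tcp [ 0.5022 -0.2054  0.0582] units [-0.04 -0.05  0.01] y ang -52.45 z [ 0.001 -0.    -1.   ] F [-1.   0.5  0.5] w 0.047 q [-0.49  0.16  1.62  0.    1.36  0.42]
tilt units rx,ry [ 0.01 -0.01] ('rz', np.float64(0.03))
8.375 [ 0.50217954 -0.20542335  0.05811888] [ 3.14038119e+00 -7.84264417e-04  6.55280938e-01] [-0.9987952  1.2195997  3.1315309] 0.046616769523039545
8.425 [ 0.50217145 -0.2054279   0.0581087 ] [ 3.14039870e+00 -7.68262385e-04  6.55303803e-01] [-0.41917423  0.47031023  2.09511672] 0.04694891584090621
```

```bash
python3 -m inch '[{"grip":0.5,"dx":0,"dy":0,"dz":0.08,"rx":0,"ry":0,"rz":0}]'; python3 rel.py 0.5006 -0.2049 0.058 -52.6;  python3 -m inch '[{"grip":0.5,"dx":-0.1,"dy":0,"dz":0.08,"rx":0,"ry":0,"rz":0},{"grip":0.5,"dx":-0.1,"dy":0,"dz":0.08,"rx":0,"ry":0,"rz":0}]'; python3 rel.py 0.5006 -0.2049 0.058 -52.6
python3 look.py wrist b5w; python3 look.py side b6
```

```text
time: 8.55
tool_pos: [0.5027, -0.2052, 0.0577]
ee_rot: [3.14, -0.002, 0.655]
wrist_force: [-2.3, 4.2, 13.5]
width: 0.0475
t 8.55 tcp [ 0.5027 -0.2052  0.0577] units [-0.06 -0.06 -0.01] y ang -52.45 z [ 0.003 -0.    -1.   ] F [-2.3  4.2 13.5] w 0.0475 q [-0.49  0.16  1.62  0.    1.36  0.42]
tilt units rx,ry [ 0.02 -0.02] ('rz', np.float64(0.03))
time: 8.8
tool_pos: [0.5002, -0.2071, 0.0579]
ee_rot: [3.139, -0.006, 0.656]
wrist_force: [-2.7, 3.1, 9.9]
width: 0.0472
t 8.8 tcp [ 0.5002 -0.2071  0.0579] units [ 0.07 -0.06 -0.  ] y ang -52.43 z [ 0.006  0.002 -1.   ] F [-2.7  3.1  9.9] w 0.0472 q [-0.5   0.15  1.63  0.    1.36  0.41]
tilt units rx,ry [ 0.03 -0.07] ('rz', np.float64(0.03))
8.85 [ 0.49998029 -0.20725369  0.05788616] [ 3.13898165 -0.00582136  0.65571813] [-2.68016663  3.44534844  9.9326047 ] 0.047013293500876456
8.9 [ 0.49999852 -0.20725103  0.05787779] [ 3.13900213 -0.00572464  0.65556154] [-1.97395601  3.07229218 11.00464467] 0.04678907734693521
```

```bash
python3 - <<'E'
import cv2
a=cv2.imread('pics/b6.png')[240:320,260:360]; b=cv2.imread('pics/b5w.png')[140:300,220:420]
cv2.imwrite('pics/b6c.png',cv2.vconcat([cv2.resize(a,(400,300)),cv2.resize(b,(400,300))]))
E
```

```text
(no output)
```

View pics/b6c.png

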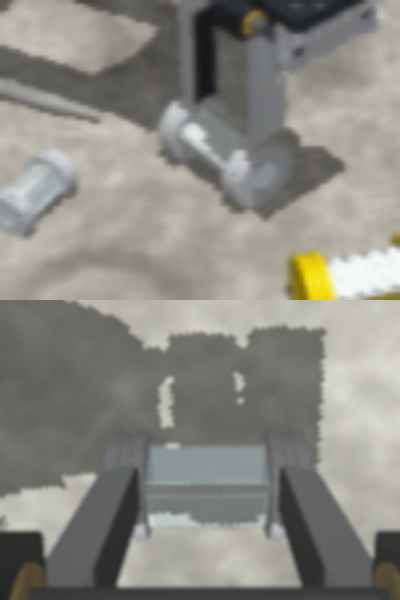

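```bash
python3 -m inch '[{"grip":0.5,"dx":-0.16,"dy":0,"dz":0.06,"rx":0.02,"ry":-0.05,"rz":0},{"grip":0.5,"dx":-0.16,"dy":0,"dz":0.06,"rx":0,"ry":-0.02,"rz":0},{"grip":0.5,"dx":-0.16,"dy":0,"dz":0.06,"rx":0,"ry":-0.02,"rz":0}]'; python3 rel.py 0.4816 -0.2194 0.058 -52.6
python3 look.py wrist b7w; python3 look.py side b7
```

```text
time: 9.28
tool_pos: [0.4918, -0.2135, 0.058]
ee_rot: [3.139, -0.002, 0.656]
wrist_force: [-2.3, 2.2, 7.4]
width: 0.047
t 9.28 tcp [ 0.4918 -0.2135  0.058 ] units [-0.47 -0.06 -0.  ] y ang -52.4 z [ 0.003 -0.001 -1.   ] F [-2.3  2.2  7.4] w 0.047 q [-0.52  0.14  1.64  0.    1.36  0.4 ]
tilt units rx,ry [ 0.03 -0.02] ('rz', np.float64(0.04))
9.325 [ 0.49153292 -0.21378303  0.05795464] [ 3.13930737e+00 -1.31517745e-03  6.56030681e-01] [-1.693608    1.82871551  8.00139434] 0.04694709443176691
9.375 [ 0.49161708 -0.2136676   0.0579409 ] [ 3.13937459e+00 -1.40493684e-03  6.55989267e-01] [-1.73218904  2.49716151  7.93514921] 0.04681015594722384
```

```bash
python3 - <<'E'
import cv2
a=cv2.imread('pics/b7.png')[240:320,260:360]; b=cv2.imread('pics/b7w.png')[140:300,220:420]
cv2.imwrite('pics/b7c.png',cv2.vconcat([cv2.resize(a,(400,300)),cv2.resize(b,(400,300))]))
E
```

```text
(no output)
```

View pics/b7c.png

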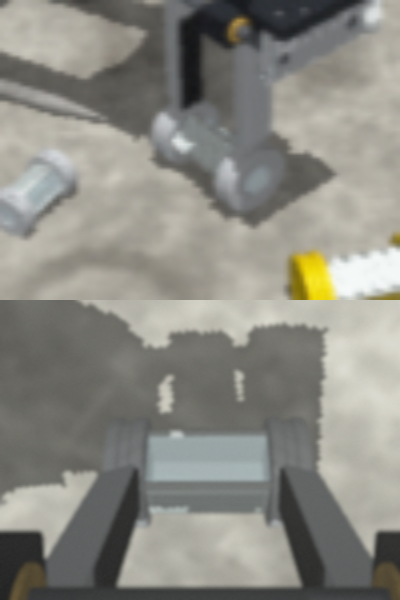

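```bash
python3 -m inch '[{"grip":0.5,"dx":-0.16,"dy":0,"dz":0.07,"rx":0.02,"ry":-0.02,"rz":0},{"grip":0.5,"dx":-0.16,"dy":0,"dz":0.07,"rx":0,"ry":-0.02,"rz":0},{"grip":0.5,"dx":-0.16,"dy":0,"dz":0.07,"rx":0,"ry":-0.02,"rz":0}]'; python3 rel.py 0.4816 -0.2194 0.058 -52.6
```

```text
time: 9.75
tool_pos: [0.4837, -0.2199, 0.0579]
ee_rot: [3.14, -0.001, 0.656]
wrist_force: [-1.6, 1.9, 8.4]
width: 0.047
t 9.75 tcp [ 0.4837 -0.2199  0.0579] units [-0.05 -0.07 -0.  ] y ang -52.39 z [ 0.002 -0.001 -1.   ] F [-1.6  1.9  8.4] w 0.047 q [-0.53  0.13  1.65  0.    1.36  0.38]
tilt units rx,ry [ 0.02 -0.01] ('rz', np.float64(0.04))
```

```bash
python3 -m inch '[{"grip":0.5,"dx":0,"dy":0,"dz":-0.3,"rx":0,"ry":0,"rz":0},{"grip":0.5,"dx":0,"dy":0,"dz":-0.3,"rx":0,"ry":0,"rz":0},{"grip":0.5,"dx":0.5,"dy":0,"dz":0,"rx":0,"ry":0,"rz":0},{"grip":0.5,"dx":0,"dy":0,"dz":0,"rx":0,"ry":0,"rz":0}]'; python3 rel.py 0.4928 -0.2108 0.060 -52.6
python3 look.py wrist b8 cell collar
python3 - <<'E'
from over import *
a=np.radians
draw('b8',[.4865,-.2156,a(-52.6),a(-56)],(270,120,390,220),6,'o8')
E
```

```text
time: 10.25
tool_pos: [0.4943, -0.212, 0.073]
ee_rot: [3.139, -0.001, 0.656]
wrist_force: [-0.0, -0.3, 0.0]
width: 0.0469
t 10.25 tcp [ 0.4943 -0.212   0.073 ] units [-0.02 -0.07  0.52] y ang -52.41 z [ 0.002 -0.001 -1.   ] F [-0.  -0.3  0. ] w 0.0469 q [-0.51  0.13  1.62 -0.    1.39  0.4 ]
tilt units rx,ry [ 0.03 -0.01] ('rz', np.float64(0.04))
10.3 [ 0.49394577 -0.21220525  0.07296887] [ 3.13934203e+00 -3.37146122e-04  6.55920792e-01] [1.15442042 0.00361064 0.03028925] 0.047282804071730695
cell [(0.95, [321.6, 232.8]), (0.7, [268.2, 329.4]), (0.58, [483.2, 242.5])] [(0.88, [258.2, 325.9, 293.9, 358.9]), (0.59, [441.2, 192.0, 542.6, 270.4]), (0.57, [274.3, 204.2, 372.3, 263.2])]
collar [(0.68, [288.0, 236.4]), (0.64, [467.3, 265.6])] [(0.93, [263.4, 325.7, 295.3, 358.4]), (0.9, [438.8, 187.7, 539.5, 272.7]), (0.6, [278.3, 210.0, 375.0, 264.5])]
```

View pics/o8.png

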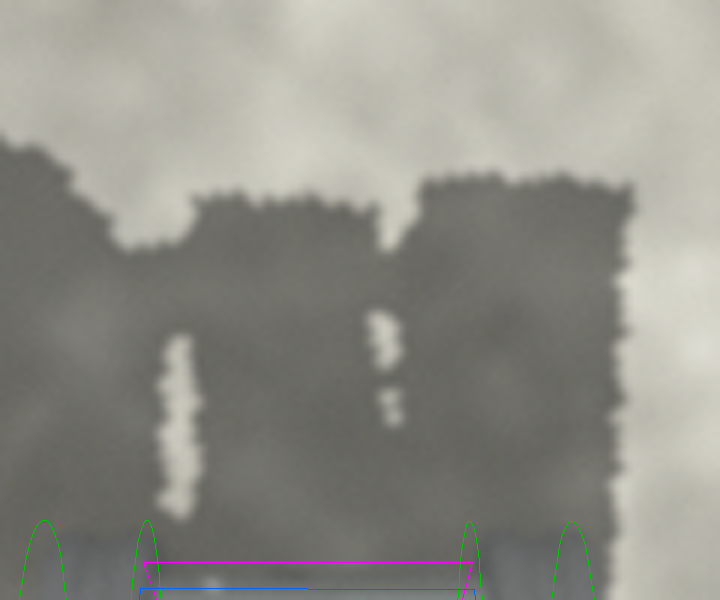

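```bash
python3 - <<'E'
from over import *
a=np.radians
draw('b8',[.4865,-.2156,a(-52.6),a(-56)],(265,195,385,275),6,'o8b')
p=pickle.load(open('pics/b8.pkl','rb')); print(onz(p,[321.6,232.8],.022))
E
```

```text
[ 0.48708914 -0.216031    0.022     ]
```

View pics/o8b.png

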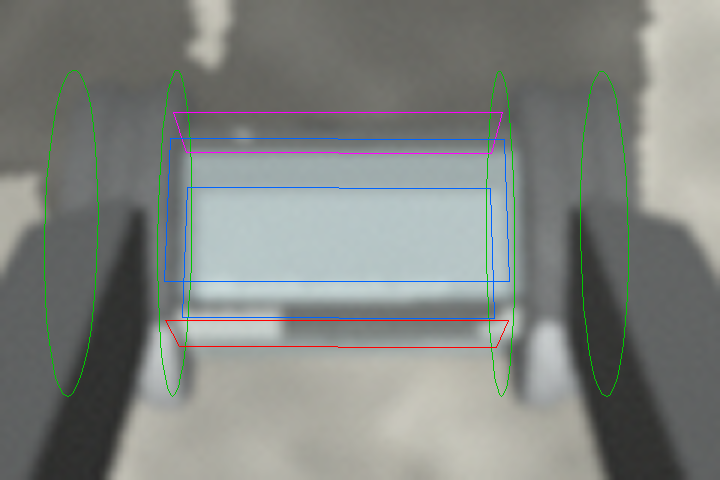

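```bash
python3 -m inch '[{"grip":0.5,"dx":0,"dy":0.02,"dz":0.3,"rx":0.03,"ry":-0.01,"rz":0},{"grip":0.5,"dx":0,"dy":0,"dz":0.2,"rx":0,"ry":0,"rz":0},{"grip":0.5,"dx":0,"dy":0,"dz":0,"rx":0,"ry":0,"rz":0}]'; python3 rel.py 0.4928 -0.2108 0.058 -52.6
```

```text
time: 10.88
tool_pos: [0.4931, -0.213, 0.0588]
ee_rot: [-3.14, 0.001, 0.655]
wrist_force: [0.0, -0.1, 0.6]
width: 0.0471
t 10.88 tcp [ 0.4931 -0.213   0.0588] units [ 0.05 -0.08  0.03] y ang -52.5 z [-0.002  0.001 -1.   ] F [ 0.  -0.1  0.6] w 0.0471 q [-0.51  0.15  1.63 -0.    1.37  0.4 ]
tilt units rx,ry [-0.02  0.02] ('rz', np.float64(0.02))
```

```bash
python3 -m inch '[{"grip":0.5,"dx":0,"dy":0,"dz":0.06,"rx":0,"ry":0,"rz":0},{"grip":0.5,"dx":0,"dy":0,"dz":0.06,"rx":0,"ry":0,"rz":0},{"grip":0.5,"dx":0,"dy":0,"dz":0.06,"rx":0,"ry":0,"rz":0}]'; python3 rel.py 0.4722 -0.2289 0.058 -52.6;
```

```text
time: 11.25
tool_pos: [0.4942, -0.2126, 0.0579]
ee_rot: [-3.141, -0.001, 0.654]
wrist_force: [-1.6, 2.1, 5.5]
width: 0.0466
t 11.25 tcp [ 0.4942 -0.2126  0.0579] units [-1.1  -0.02 -0.01] y ang -52.5 z [ 0.001  0.001 -1.   ] F [-1.6  2.1  5.5] w 0.0466 q [-0.51  0.15  1.63  0.    1.36  0.4 ]
tilt units rx,ry [-0.01 -0.02] ('rz', np.float64(0.02))
```

```bash
python3 -m inch '[{"grip":0.5,"dx":-0.1,"dy":0,"dz":0.08,"rx":0.01,"ry":-0.02,"rz":0},{"grip":0.5,"dx":-0.16,"dy":0,"dz":0.08,"rx":0,"ry":-0.03,"rz":0},{"grip":0.5,"dx":-0.16,"dy":0,"dz":0.07,"rx":0,"ry":-0.02,"rz":0},{"grip":0.5,"dx":-0.16,"dy":0,"dz":0.07,"rx":0,"ry":-0.02,"rz":0},{"grip":0.5,"dx":-0.16,"dy":0,"dz":0.07,"rx":0,"ry":-0.02,"rz":0},{"grip":0.5,"dx":-0.16,"dy":0,"dz":0.07,"rx":0,"ry":-0.02,"rz":0}]'; python3 rel.py 0.4735 -0.2284 0.058 -52.6; python3 look.py wrist b9
```

```text
time: 12.0
tool_pos: [0.4793, -0.224, 0.058]
ee_rot: [3.14, 0.001, 0.656]
wrist_force: [-1.3, 2.5, 6.8]
width: 0.0473
t 12.0 tcp [ 0.4793 -0.224   0.058 ] units [-0.29 -0.   -0.  ] y ang -52.44 z [ 0.    -0.002 -1.   ] F [-1.3  2.5  6.8] w 0.0473 q [-0.54  0.13  1.65 -0.    1.36  0.37]
tilt units rx,ry [0.02 0.01] ('rz', np.float64(0.03))
12.05 [ 0.47905837 -0.22422559  0.05797825] [3.13977918e+00 1.36521281e-03 6.55436539e-01] [-2.44830782  2.05990567  7.56089367] 0.04690849217477382
```

```bash
python3 - <<'E'
import cv2
b=cv2.imread('pics/b9.png')[180:280,240:400]
cv2.imwrite('pics/b9c.png',cv2.resize(b,None,fx=5,fy=5,interpolation=cv2.INTER_CUBIC))
E
```

```text
(no output)
```

View pics/b9c.png

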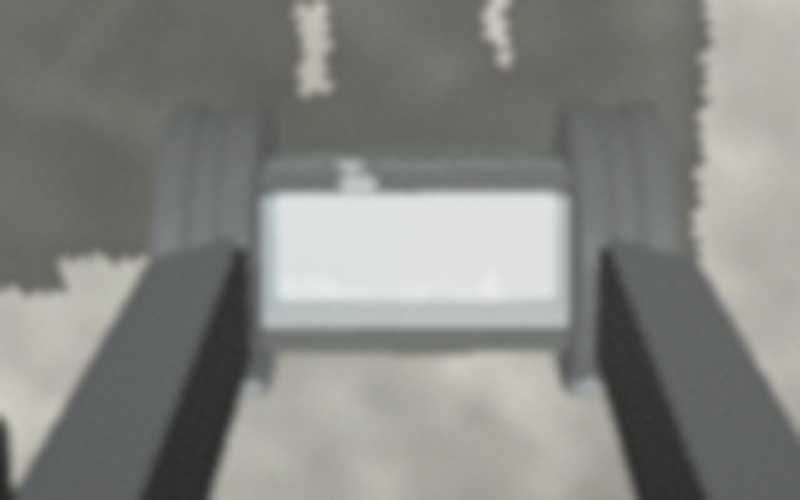

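```bash
python3 -m inch '[{"grip":0.5,"dx":-0.18,"dy":0,"dz":0.07,"rx":0.02,"ry":0,"rz":0},{"grip":0.5,"dx":-0.16,"dy":0,"dz":0.07,"rx":0,"ry":0,"rz":0},{"grip":0.5,"dx":0,"dy":0,"dz":0,"rx":0,"ry":0,"rz":0}]'; python3 rel.py 0.4735 -0.2284 0.058 -52.6; python3 -m inch '[{"grip":0.5,"dx":0,"dy":0,"dz":-0.4,"rx":0,"ry":0,"rz":0},{"grip":0.5,"dx":0,"dy":0,"dz":-1,"rx":0,"ry":0,"rz":0},{"grip":0.5,"dx":0,"dy":0,"dz":-1,"rx":0,"ry":0,"rz":0},{"grip":0.5,"dx":0,"dy":0,"dz":-1,"rx":0,"ry":0,"rz":0},{"grip":0.5,"dx":0,"dy":0,"dz":0,"rx":0,"ry":0,"rz":0}]';  python3 look.py wrist c1 cell collar; python3 look.py side c1s cell collar
python3 - <<'E'
from over import *
a=np.radians
draw('c1',[.4765,-.224,a(-52.6),a(-90)],(260,100,390,230),4.5,'oc1')
E
```

```text
time: 12.42
tool_pos: [0.4734, -0.2289, 0.0586]
ee_rot: [3.139, -0.002, 0.656]
wrist_force: [0.2, 0.0, 0.1]
width: 0.0471
t 12.43 tcp [ 0.4734 -0.2289  0.0586] units [ 0.02 -0.01  0.02] y ang -52.44 z [ 0.003 -0.    -1.   ] F [0.2 0.  0.1] w 0.0471 q [-0.56  0.12  1.66  0.    1.36  0.36]
tilt units rx,ry [ 0.03 -0.02] ('rz', np.float64(0.03))
time: 13.05
tool_pos: [0.4736, -0.2291, 0.1474]
ee_rot: [3.138, -0.002, 0.656]
wrist_force: [0.3, -0.3, 0.8]
width: 0.0473
13.1 [ 0.47279932 -0.2286022   0.14571024] [ 3.14097216e+00 -1.00214649e-03  6.55793498e-01] [ 0.02981393 -0.79145783 -0.29626671] 0.046738153541096346
cell [(0.84, [448.2, 190.4]), (0.77, [275.3, 263.2]), (0.57, [321.9, 194.3]), (0.43, [323.4, 202.3])] [(0.7, [281.1, 174.7, 361.3, 219.8]), (0.66, [277.7, 262.9, 299.3, 289.8]), (0.59, [414.4, 150.2, 489.5, 230.0])]
collar [(0.84, [292.4, 201.6]), (0.78, [435.7, 213.6])] [(0.89, [288.7, 175.3, 361.0, 219.5]), (0.81, [282.0, 263.3, 300.6, 288.7]), (0.78, [414.9, 150.0, 486.1, 232.0])]
13.35 [ 0.47143938 -0.22779888  0.14303436] [-3.13705176e+00  8.83299481e-04  6.55729154e-01] [-0.29606313 -0.61284713  0.08523069] 0.04720500849908333
cell [(0.86, [350.0, 319.1]), (0.59, [309.3, 283.2]), (0.51, [268.9, 293.2])] [(0.9, [288.9, 267.7, 322.6, 298.6]), (0.51, [254.7, 277.7, 278.9, 303.2])]
collar [(0.7, [274.8, 283.3]), (0.7, [352.2, 239.4]), (0.65, [299.4, 273.0]), (0.61, [339.4, 316.1])] [(0.82, [260.6, 280.7, 274.2, 303.0]), (0.72, [332.2, 302.2, 370.9, 330.0]), (0.66, [290.0, 264.8, 323.5, 301.1])]
```

View pics/oc1.png

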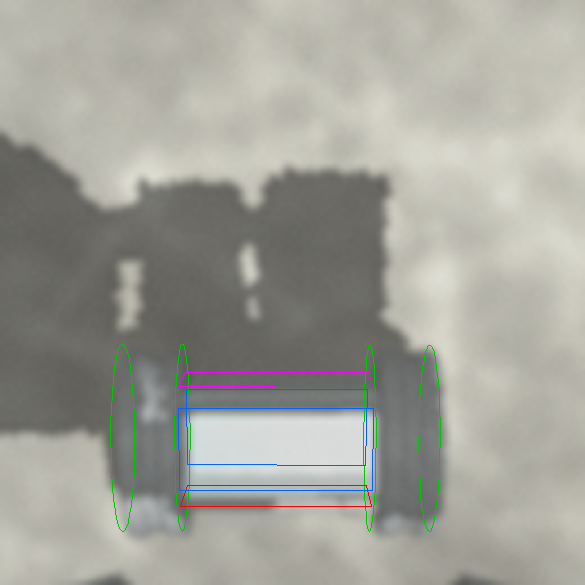

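```bash
python3 -m inch '[{"grip":0.55,"dx":0,"dy":0,"dz":0,"rx":0,"ry":0,"rz":-1},{"grip":0.55,"dx":0,"dy":0,"dz":0,"rx":0,"ry":0,"rz":-1},{"grip":0.55,"dx":0,"dy":0,"dz":0,"rx":0,"ry":0,"rz":-1},{"grip":0.55,"dx":0,"dy":0,"dz":0,"rx":0,"ry":0,"rz":-1},{"grip":0.55,"dx":0,"dy":0,"dz":0,"rx":0,"ry":0,"rz":-1},{"grip":0.55,"dx":0,"dy":0,"dz":0,"rx":0,"ry":0,"rz":-1},{"grip":0.55,"dx":0,"dy":0,"dz":0,"rx":0,"ry":0,"rz":-1},{"grip":0.55,"dx":0,"dy":0,"dz":0,"rx":0,"ry":0,"rz":-1},{"grip":0.55,"dx":0,"dy":0,"dz":0,"rx":0,"ry":0,"rz":-1},{"grip":0.55,"dx":0,"dy":0,"dz":0,"rx":0,"ry":0,"rz":-1},{"grip":0.55,"dx":0,"dy":0,"dz":0,"rx":0,"ry":0,"rz":-1},{"grip":0.55,"dx":0,"dy":0,"dz":0,"rx":0,"ry":0,"rz":-1}]'
python3 -m inch '[{"grip":0.55,"dx":0,"dy":0,"dz":0,"rx":0,"ry":0,"rz":-1},{"grip":0.55,"dx":0,"dy":0,"dz":0,"rx":0,"ry":0,"rz":-1},{"grip":0.55,"dx":0,"dy":0,"dz":0,"rx":0,"ry":0,"rz":-1},{"grip":0.55,"dx":0,"dy":0,"dz":0,"rx":0,"ry":0,"rz":-1},{"grip":0.55,"dx":0,"dy":0,"dz":0,"rx":0,"ry":0,"rz":0}]'
python3 rel.py 0.4765 -0.224 0.1 37.4
```

```text
time: 15.05
tool_pos: [0.4711, -0.2277, 0.1414]
ee_rot: [-3.137, -0.005, 1.738]
wrist_force: [-1.3, 0.1, -0.1]
width: 0.0516
time: 15.68
tool_pos: [0.4709, -0.2275, 0.1404]
ee_rot: [-3.139, -0.008, 2.098]
wrist_force: [-0.1, 0.4, 0.1]
width: 0.0516
t 15.68 tcp [ 0.4709 -0.2275  0.1404] units [-0.    0.27  1.62] y ang 30.2 z [-0.007  0.005 -1.   ] F [-0.1  0.4  0.1] w 0.0516 q [-0.56  0.06  1.55  0.    1.53 -1.09]
tilt units rx,ry [-0.04 -0.09] ('rz', np.float64(-1.44))
```

```bash
python3 -m inch '[{"grip":0.55,"dx":0,"dy":0.25,"dz":0.3,"rx":-0.04,"ry":-0.09,"rz":-0.8},{"grip":0.55,"dx":0,"dy":0,"dz":0.3,"rx":0,"ry":0,"rz":-0.7},{"grip":0.55,"dx":0,"dy":0,"dz":0,"rx":0,"ry":0,"rz":0},{"grip":0.55,"dx":0,"dy":0,"dz":0,"rx":0,"ry":0,"rz":0}]'
python3 rel.py 0.4765 -0.224 0.075 37.4; python3 look.py wrist c2 cell; python3 look.py side c2s cell collar
python3 - <<'E'
from over import *
a=np.radians
for p in ('c2','c2s'): draw(p,[.4765,-.224,a(-52.6),a(-90)],(240,110,400,230) if p=='c2' else (260,230,360,310),4,'o'+p)
cv2.imwrite('pics/oc2b.png',cv2.vconcat([cv2.resize(cv2.imread('pics/oc2.png'),(400,300)),cv2.resize(cv2.imread('pics/oc2s.png'),(400,300))]))
E
```

```text
time: 16.18
tool_pos: [0.4765, -0.2244, 0.1252]
ee_rot: [3.141, 0.001, 2.226]
wrist_force: [-1.0, -0.3, 0.2]
width: 0.0518
t 16.18 tcp [ 0.4765 -0.2244  0.1252] units [0.02 0.01 2.01] y ang 37.53 z [ 0.001  0.    -1.   ] F [-1.  -0.3  0.2] w 0.0518 q [-0.55  0.07  1.57  0.    1.49 -1.2 ]
tilt units rx,ry [0.01 0.01] ('rz', np.float64(0.03))
16.225 [ 0.47649464 -0.22442824  0.12516512] [3.14073282e+00 5.84082824e-04 2.22613373e+00] [ 0.24462763  0.53584316 -0.52448861] 0.051632900430722134
cell [(0.9, [327.5, 322.6]), (0.8, [322.4, 205.7]), (0.8, [235.2, 153.4]), (0.37, [297.8, 57.4])] [(0.97, [290.8, 322.4, 370.1, 355.8]), (0.79, [299.4, 167.0, 349.3, 251.2]), (0.78, [204.7, 131.1, 271.9, 175.5])]
16.375 [ 0.47656434 -0.22445731  0.12527235] [3.14059951e+00 8.87803226e-04 2.22689730e+00] [-0.06098474  0.01652481 -0.4621975 ] 0.05180344348533074
cell [(0.9, [349.1, 319.2]), (0.62, [268.3, 290.7])] [(0.93, [291.3, 266.4, 320.9, 302.4]), (0.85, [332.3, 304.2, 371.3, 331.0]), (0.7, [259.0, 278.4, 276.4, 301.0])]
collar [(0.97, [340.8, 314.9]), (0.69, [275.0, 285.2])] [(0.83, [291.7, 263.2, 324.0, 299.4]), (0.68, [330.6, 300.5, 370.4, 328.6]), (0.63, [259.6, 280.2, 276.4, 302.2]), (0.63, [345.8, 227.0, 352.7, 249.6])]
```

View pics/oc2b.png

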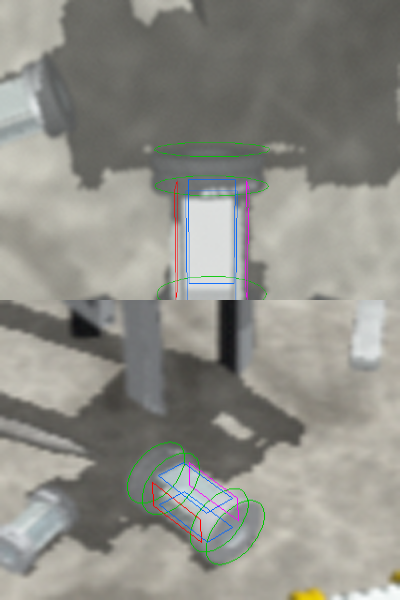

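View pics/c2.png

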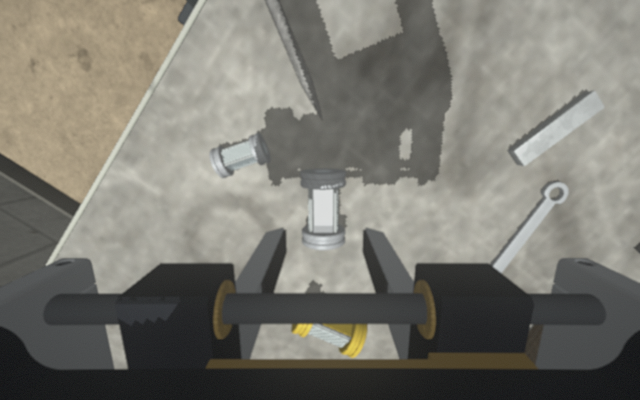

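```bash
python3 -m inch '[{"grip":0.55,"dx":0,"dy":0,"dz":0.8,"rx":0,"ry":0,"rz":0},{"grip":0.55,"dx":0,"dy":0,"dz":0.8,"rx":0,"ry":0,"rz":0},{"grip":0.55,"dx":0,"dy":0,"dz":0.4,"rx":0,"ry":0,"rz":0},{"grip":0.55,"dx":0,"dy":0,"dz":0,"rx":0,"ry":0,"rz":0},{"grip":0.55,"dx":0,"dy":0,"dz":0,"rx":0,"ry":0,"rz":0}]'
python3 rel.py 0.4765 -0.224 0.020 37.4
```

```text
time: 17.2
tool_pos: [0.4777, -0.2251, 0.0757]
ee_rot: [3.139, 0.004, 2.227]
wrist_force: [0.4, -0.1, -0.4]
width: 0.0517
t 17.2 tcp [ 0.4777 -0.2251  0.0757] units [ 0.07 -0.02  2.23] y ang 37.58 z [ 0.004 -0.002 -1.   ] F [ 0.4 -0.1 -0.4] w 0.0517 q [-0.55  0.11  1.64  0.    1.39 -1.2 ]
tilt units rx,ry [0.03 0.05] ('rz', np.float64(0.04))
```

```bash
python3 -m inch '[{"grip":0.55,"dx":0.06,"dy":-0.02,"dz":0.4,"rx":0.03,"ry":0.05,"rz":0.04},{"grip":0.55,"dx":0,"dy":0,"dz":0.4,"rx":0,"ry":0,"rz":0},{"grip":0.55,"dx":0,"dy":0,"dz":0.4,"rx":0,"ry":0,"rz":0},{"grip":0.55,"dx":0,"dy":0,"dz":0.4,"rx":0,"ry":0,"rz":0},{"grip":0.55,"dx":0,"dy":0,"dz":0.3,"rx":0,"ry":0,"rz":0},{"grip":0.55,"dx":0,"dy":0,"dz":0,"rx":0,"ry":0,"rz":0},{"grip":0.55,"dx":0,"dy":0,"dz":0,"rx":0,"ry":0,"rz":0}]'
python3 rel.py 0.4765 -0.224 0.019 37.4;python3 look.py side c3
```

```text
time: 18.08
tool_pos: [0.4767, -0.2244, 0.0255]
ee_rot: [-3.141, 0.0, 2.223]
wrist_force: [0.5, -0.4, -0.2]
width: 0.0517
t 18.07 tcp [ 0.4767 -0.2244  0.0255] units [0.02 0.   0.26] y ang 37.36 z [ 0. -0. -1.] F [ 0.5 -0.4 -0.2] w 0.0517 q [-0.55  0.16  1.69 -0.    1.29 -1.2 ]
tilt units rx,ry [-0.  0.] ('rz', np.float64(-0.01))
18.125 [ 0.47671272 -0.22440846  0.0255205 ] [-3.14142428e+00  3.06991885e-04  2.22291068e+00] [-0.78879496 -0.2071055   0.68658846] 0.0518290465204601
```

```bash
python3 - <<'E'
import cv2
b=cv2.imread('pics/c3.png')[200:330,230:390]
cv2.imwrite('pics/c3c.png',cv2.resize(b,None,fx=4.5,fy=4.5,interpolation=cv2.INTER_CUBIC))
E
```

```text
(no output)
```

View pics/c3c.png

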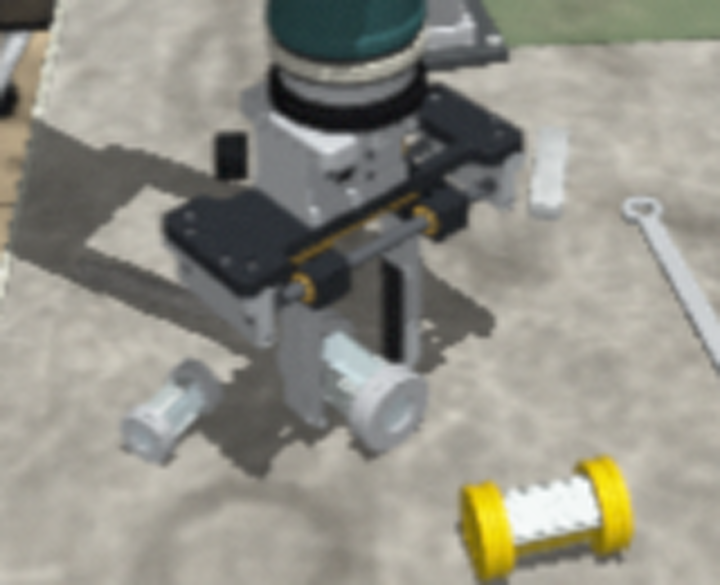

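```bash
python3 -m inch '[{"grip":0.55,"dx":0,"dy":0,"dz":0.22,"rx":0,"ry":0,"rz":0},{"grip":0.55,"dx":0,"dy":0,"dz":0,"rx":0,"ry":0,"rz":0}]'; python3 rel.py 0.4765 -0.224 0.019 37.4
python3 -m inch '[{"grip":0.4,"dx":0,"dy":0,"dz":0,"rx":0,"ry":0,"rz":0},{"grip":0.3,"dx":0,"dy":0,"dz":0,"rx":0,"ry":0,"rz":0},{"grip":0.1,"dx":0,"dy":0,"dz":0,"rx":0,"ry":0,"rz":0},{"grip":0,"dx":0,"dy":0,"dz":0,"rx":0,"ry":0,"rz":0},{"grip":0,"dx":0,"dy":0,"dz":0,"rx":0,"ry":0,"rz":0}]'; python3 rel.py 0.4765 -0.224 0.019 37.4;python3 look.py wrist c4; python3 look.py side c4s
```

```text
time: 18.38
tool_pos: [0.4771, -0.2247, 0.0203]
ee_rot: [3.141, 0.002, 2.223]
wrist_force: [0.1, -0.4, 0.2]
width: 0.0517
t 18.38 tcp [ 0.4771 -0.2247  0.0203] units [ 0.04 -0.    0.05] y ang 37.36 z [ 0.001 -0.001 -1.   ] F [ 0.1 -0.4  0.2] w 0.0517 q [-0.55  0.16  1.7  -0.    1.28 -1.2 ]
tilt units rx,ry [0.   0.02] ('rz', np.float64(-0.01))
time: 19.0
tool_pos: [0.4772, -0.225, 0.0206]
ee_rot: [3.141, 0.002, 2.223]
wrist_force: [0.4, 0.1, 0.2]
width: 0.0282
t 19.0 tcp [ 0.4772 -0.225   0.0206] units [0.05 0.   0.07] y ang 37.36 z [ 0.002 -0.002 -1.   ] F [0.4 0.1 0.2] w 0.0282 q [-0.55  0.16  1.69 -0.    1.28 -1.2 ]
tilt units rx,ry [0.   0.03] ('rz', np.float64(-0.01))
19.05 [ 0.47720949 -0.22495572  0.0206656 ] [3.14137079e+00 2.28194089e-03 2.22282424e+00] [-0.44013711 -0.34094283  0.23509343] 0.027784217226734177
19.1 [ 0.47722664 -0.22496578  0.02068003] [3.14140093e+00 2.34341831e-03 2.22290935e+00] [ 0.83199176 -0.66882748  0.57391443] 0.028440547339481155
```

```bash
python3 - <<'E'
import cv2
a=cv2.imread('pics/c4s.png')[220:320,260:360]; b=cv2.imread('pics/c4.png')[160:320,220:420]
cv2.imwrite('pics/c4c.png',cv2.hconcat([cv2.resize(a,(380,400)),cv2.resize(b,(420,400))]))
E
```

```text
(no output)
```

View pics/c4c.png

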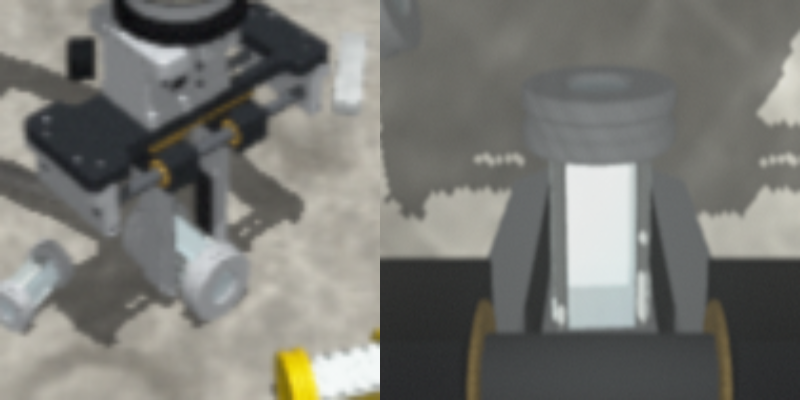

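```bash
python3 -m inch '[{"grip":0,"dx":0,"dy":0,"dz":-0.3,"rx":0,"ry":0,"rz":0},{"grip":0,"dx":0,"dy":0,"dz":-0.6,"rx":0,"ry":0,"rz":0},{"grip":0,"dx":0,"dy":0,"dz":-0.9,"rx":0,"ry":0,"rz":0},{"grip":0,"dx":0,"dy":0,"dz":-0.9,"rx":0,"ry":0,"rz":0},{"grip":0,"dx":0,"dy":0,"dz":-0.9,"rx":0,"ry":0,"rz":0},{"grip":0,"dx":0,"dy":0,"dz":-0.9,"rx":0,"ry":0,"rz":0},{"grip":0,"dx":0,"dy":0,"dz":-0.9,"rx":0,"ry":0,"rz":0},{"grip":0,"dx":0,"dy":0,"dz":-0.9,"rx":0,"ry":0,"rz":0},{"grip":0,"dx":0,"dy":0,"dz":-0.9,"rx":0,"ry":0,"rz":0},{"grip":0,"dx":0,"dy":0,"dz":0,"rx":0,"ry":0,"rz":0}]'; python3 rel.py 0.4765 -0.224 0.019 37.4;python3 look.py side d1 gate beam; python3 look.py scene d1s gate beam
```

```text
time: 20.35
tool_pos: [0.4768, -0.224, 0.2145]
ee_rot: [3.139, 0.007, 2.223]
wrist_force: [-0.3, -0.1, -1.7]
width: 0.0281
t 20.35 tcp [ 0.4768 -0.224   0.2145] units [ 0.07 -0.03  7.82] y ang 37.39 z [ 0.007 -0.004 -1.   ] F [-0.3 -0.1 -1.7] w 0.0281 q [-0.55  0.03  1.44  0.    1.66 -1.2 ]
tilt units rx,ry [0.03 0.08] ('rz', np.float64(-0.0))
20.4 [ 0.47626779 -0.223695    0.21299157] [3.13954285 0.00487577 2.22335614] [ 0.07238264  0.3356386  -1.64722691] 0.028112697217279138
gate [(0.74, [316.2, 193.8])] [(0.64, [299.3, 173.1, 345.5, 213.7])]
beam [] [(0.71, [300.7, 171.0, 341.3, 215.5])]
20.65 [ 0.47521085 -0.22314169  0.20981184] [-3.14144899e+00 -6.43383634e-04  2.22320652e+00] [-0.0245322  -0.56821519 -2.3007027 ] 0.027768134098989625
gate [(0.6, [295.6, 260.8])] [(0.98, [255.6, 187.6, 331.3, 304.9])]
beam [(0.96, [293.3, 222.4])] [(0.72, [257.3, 186.5, 329.7, 298.2])]
```

View pics/d1.png

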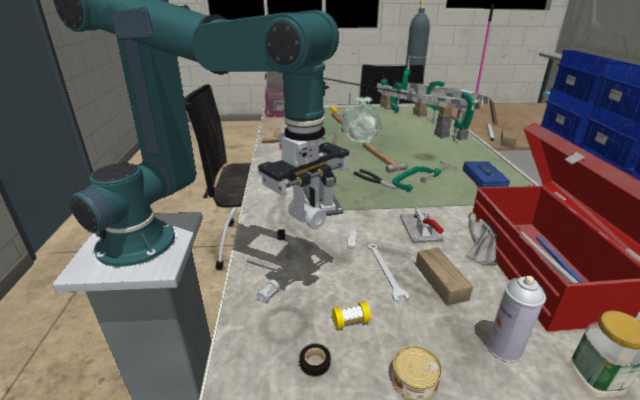

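```bash
python3 - <<'E'
import cv2
b=cv2.imread('pics/d1s.png')[170:310,240:350]
cv2.imwrite('pics/d1sc.png',cv2.resize(b,None,fx=4.2,fy=4.2,interpolation=cv2.INTER_CUBIC))
b=cv2.imread('pics/d1.png')[130:230,270:370]
cv2.imwrite('pics/d1c.png',cv2.resize(b,None,fx=6,fy=6,interpolation=cv2.INTER_CUBIC))
E
```

```text
(no output)
```

View pics/d1sc.png

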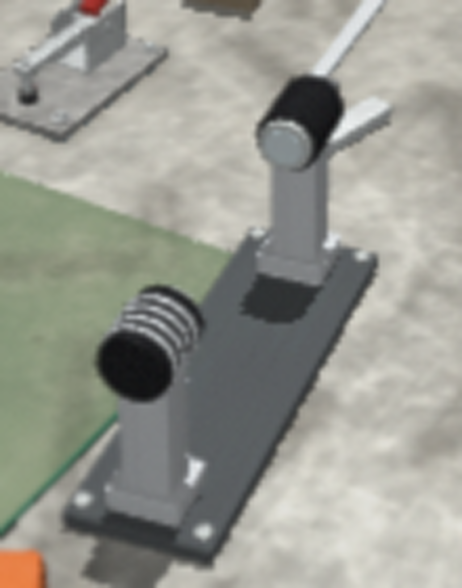

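View pics/d1c.png

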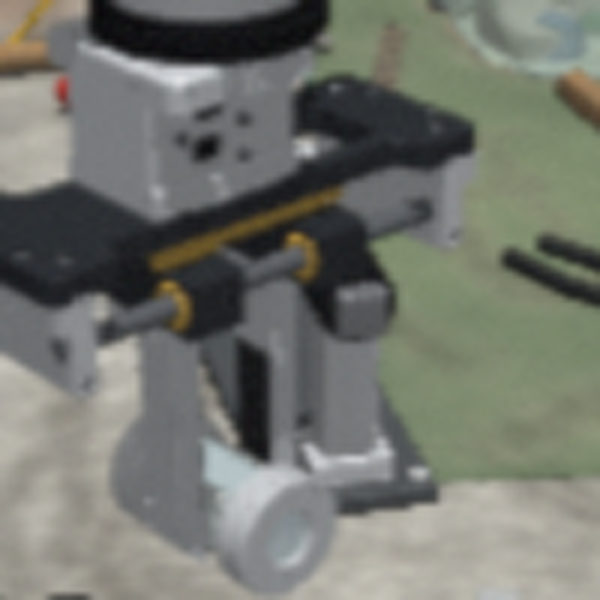

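```bash
cat > gate.py <<'E'
from h import *
import pickle
p=pickle.load(open('pics/d1s.pkl','rb')); w=pickle.load(open('pics/a_gate.pkl','rb')) if 0 else None
f=lambda x,y:(240+x/4.2-.4,170+y/4.2-.4)
# (gate-frame pt, pixel), sign s: near end (toward +world y) = +y
obs=[((-.045,.145,.012),f(215,545)),((.045,.145,.012),f(68,515)),((-.045,-.145,.012),f(378,262)),((.045,-.145,.012),f(250,230)),
 ((0,.153,.12),f(134,366)),((0,-.084,.12),f(285,145)),((0,0,.12),(293.3,222.4)),((0,0,0),(295,260))]
def tf(q,P): 
    c,s=np.cos(q[2]),np.sin(q[2]); P=np.atleast_2d(P); return np.stack([q[0]+c*P[:,0]-s*P[:,1],q[1]+s*P[:,0]+c*P[:,1],P[:,2]],1)
def res(q): return (proj(p,tf(q,[o[0] for o in obs]))-np.array([o[1] for o in obs])).ravel()
if __name__=='__main__':
    s=least_squares(res,[.53,.24,0],loss='soft_l1'); print(s.x,np.degrees(s.x[2])); print(s.fun.reshape(-1,2).round(1))
    print('beam',onz(p,(293.3,222.4),.12),'lens',onz(p,f(285,145),.12),'out',onz(p,f(134,366),.12))
    from bench import cams
E
python3 gate.py
```

```text
[0.53340819 0.24019562 0.19083499] 10.934039686696716
[[ 0.8  0.8]
 [-0.6 -1.4]
 [ 0.1 -3.3]
 [-0.3 -2.1]
 [-1.5  4.4]
 [-0.6  0. ]
 [ 1.9 -0.2]
 [ 0.6  0.8]]
beam [0.53686162 0.24312297 0.12      ] lens [0.54812442 0.15689342 0.12      ] out [0.50974575 0.37660658 0.12      ]
```

```bash
python3 -m inch '[{"grip":0,"dx":0,"dy":0,"dz":-0.8,"rx":0,"ry":0,"rz":1},{"grip":0,"dx":0,"dy":0,"dz":-0.8,"rx":0,"ry":0,"rz":1},{"grip":0,"dx":0,"dy":0,"dz":-0.8,"rx":0,"ry":0,"rz":1},{"grip":0,"dx":0,"dy":0,"dz":-0.6,"rx":0,"ry":0,"rz":1},{"grip":0,"dx":0,"dy":0,"dz":0,"rx":0,"ry":0,"rz":1},{"grip":0,"dx":0,"dy":0,"dz":0,"rx":0,"ry":0,"rz":0.6},{"grip":0,"dx":0,"dy":0,"dz":0,"rx":0,"ry":0,"rz":0}]'; python3 rel.py 0.534 0.15 0.28 10.9
```

```text
time: 21.72
tool_pos: [0.4753, -0.2232, 0.2862]
ee_rot: [-3.14, -0.002, 1.719]
wrist_force: [-0.0, -0.7, -1.2]
width: 0.0284
t 21.73 tcp [ 0.4753 -0.2232  0.2862] units [14.42  4.52  0.26] y ang 8.48 z [-0.002  0.001 -1.   ] F [-0.  -0.7 -1.2] w 0.0284 q [-0.55  0.03  1.3   0.    1.81 -0.7 ]
tilt units rx,ry [-0.02 -0.02] ('rz', np.float64(-0.48))
```

```bash
python3 -m inch '[{"grip":0,"dx":0.5,"dy":0.2,"dz":0,"rx":0,"ry":0,"rz":-0.2},{"grip":0,"dx":1,"dy":0.35,"dz":0,"rx":0,"ry":0,"rz":-0.2},{"grip":0,"dx":1,"dy":0.35,"dz":0,"rx":0,"ry":0,"rz":-0.1},{"grip":0,"dx":1,"dy":0.35,"dz":0,"rx":0,"ry":0,"rz":0},{"grip":0,"dx":1,"dy":0.35,"dz":0,"rx":0,"ry":0,"rz":0},{"grip":0,"dx":1,"dy":0.35,"dz":0,"rx":0,"ry":0,"rz":0},{"grip":0,"dx":1,"dy":0.35,"dz":0,"rx":0,"ry":0,"rz":0},{"grip":0,"dx":1,"dy":0.35,"dz":0,"rx":0,"ry":0,"rz":0},{"grip":0,"dx":1,"dy":0.35,"dz":0,"rx":0,"ry":0,"rz":0},{"grip":0,"dx":1,"dy":0.35,"dz":0,"rx":0,"ry":0,"rz":0},{"grip":0,"dx":0.7,"dy":0.3,"dz":0,"rx":0,"ry":0,"rz":0},{"grip":0,"dx":0.3,"dy":0.1,"dz":0,"rx":0,"ry":0,"rz":0}]'; python3 -m inch '[{"grip":0,"dx":0,"dy":0,"dz":0,"rx":0,"ry":0,"rz":0}]'; python3 rel.py 0.534 0.15 0.28 10.9; python3 look.py wrist e1 gate beam cell
```

```text
time: 23.22
tool_pos: [0.5156, 0.0707, 0.2849]
ee_rot: [-3.137, -0.008, 1.784]
wrist_force: [-0.0, -1.2, -1.5]
width: 0.0283
time: 23.35
tool_pos: [0.5154, 0.0713, 0.2848]
ee_rot: [-3.137, -0.008, 1.786]
wrist_force: [-0.1, -0.0, -1.9]
width: 0.0281
t 23.35 tcp [0.5154 0.0713 0.2848] units [2.91 1.4  0.21] y ang 12.32 z [-0.006  0.007 -1.   ] F [-0.1 -0.  -1.9] w 0.0281 q [ 0.02  0.02  1.31  0.01  1.81 -0.19]
tilt units rx,ry [-0.05 -0.1 ] ('rz', np.float64(0.28))
23.4 [0.51541293 0.07096077 0.28485574] [-3.13718324 -0.00831325  1.78517372] [ 0.33780319  0.95753501 -1.57917492] 0.027995598436699534
gate [(0.94, [362.2, 70.2])] [(0.8, [328.2, 2.5, 398.5, 185.8])]
beam [(0.63, [372.7, 41.2])] [(0.89, [328.8, 0.0, 396.8, 186.6])]
cell [(0.56, [323.4, 245.2])] [(0.65, [287.0, 182.9, 364.7, 295.6])]
```

View pics/e1.png

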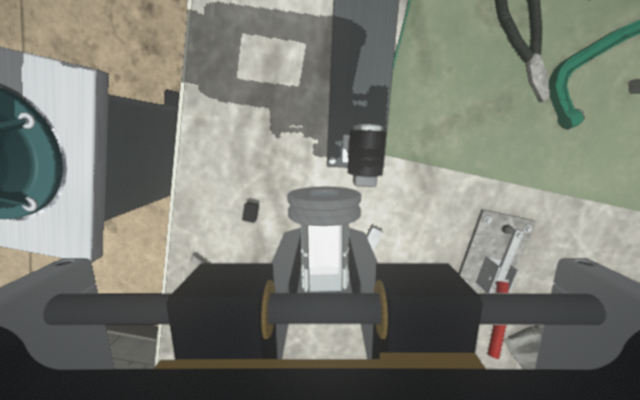

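```bash
python3 -m inch '[{"grip":0,"dx":0.7,"dy":0.3,"dz":0,"rx":-0.05,"ry":-0.1,"rz":0.2},{"grip":0,"dx":1,"dy":0.35,"dz":0,"rx":0,"ry":0,"rz":0.1},{"grip":0,"dx":1,"dy":0.4,"dz":0,"rx":0,"ry":0,"rz":0},{"grip":0,"dx":1,"dy":0.4,"dz":0,"rx":0,"ry":0,"rz":0},{"grip":0,"dx":1,"dy":0.4,"dz":0,"rx":0,"ry":0,"rz":0},{"grip":0,"dx":1,"dy":0.4,"dz":0,"rx":0,"ry":0,"rz":0},{"grip":0,"dx":0.5,"dy":0.2,"dz":0,"rx":0,"ry":0,"rz":0},{"grip":0,"dx":0,"dy":0,"dz":0,"rx":0,"ry":0,"rz":0},{"grip":0,"dx":0,"dy":0,"dz":0,"rx":0,"ry":0,"rz":0}]'; python3 rel.py 0.534 0.24 0.28 10.9; python3 look.py wrist e2 gate beam cell;python3 look.py scene e2s gate beam cell
```

```text
time: 24.82
tool_pos: [0.5491, 0.2335, 0.2848]
ee_rot: [3.142, 0.003, 1.748]
wrist_force: [0.1, -0.6, -1.7]
width: 0.0279
t 24.82 tcp [0.5491 0.2335 0.2848] units [ 0.36 -0.55  0.19] y ang 10.13 z [ 0.001 -0.003 -1.   ] F [ 0.1 -0.6 -1.7] w 0.0279 q [ 0.31  0.19  1.13 -0.    1.82  0.13]
tilt units rx,ry [0.   0.04] ('rz', np.float64(-0.15))
24.875 [0.54905173 0.2334126  0.2848315 ] [3.14156280e+00 2.92513095e-03 1.74730467e+00] [-0.41344805 -0.53784064 -1.61278096] 0.02781572424788779
gate [(0.82, [312.6, 172.7])] [(0.82, [283.0, 46.8, 347.6, 227.2])]
beam [(0.85, [311.6, 181.7])] [(0.76, [284.6, 45.5, 346.1, 231.8])]
cell [(0.71, [324.9, 246.4])] [(0.71, [286.0, 185.7, 363.8, 292.9])]
25.225 [0.54902375 0.23405024 0.28494135] [3.14116212e+00 2.47607516e-03 1.74797898e+00] [ 0.0828666  -0.74804146 -1.65931881] 0.028249542545178457
gate [(0.83, [294.0, 261.5])] [(0.62, [253.9, 187.5, 330.8, 302.8])]
beam [(0.87, [295.3, 222.4]), (0.2, [408.2, 207.1])] [(0.75, [256.3, 186.6, 327.1, 301.5])]
cell [(0.93, [287.8, 156.8]), (0.78, [377.0, 160.6]), (0.71, [418.2, 188.6])] [(0.91, [273.3, 144.4, 293.5, 174.2]), (0.69, [319.6, 195.4, 330.9, 205.4]), (0.47, [363.1, 156.6, 391.3, 168.1]), (0.42, [409.8, 181.0, 426.7, 195.2])]
```

View pics/e2.png

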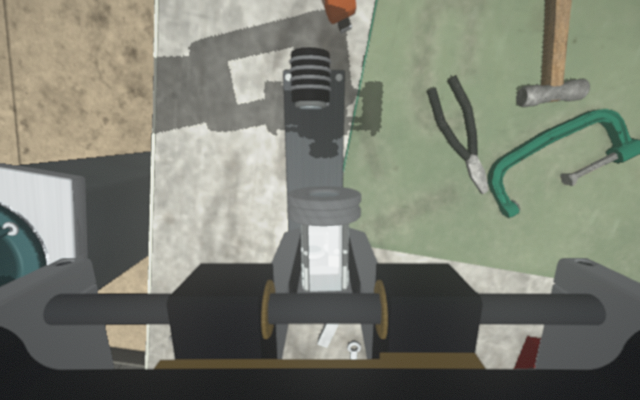

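View pics/e2s.png

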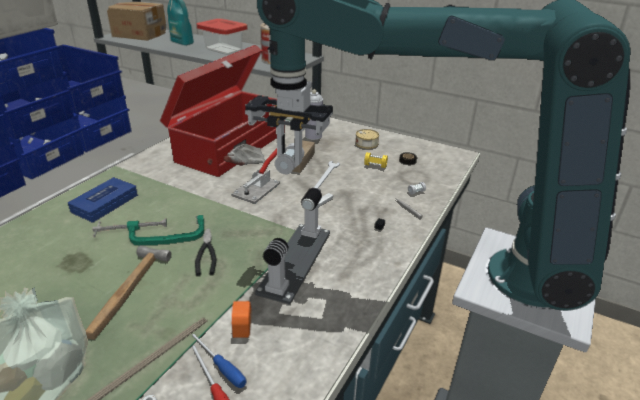

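```bash
python3 - <<'E'
import cv2
b=cv2.imread('pics/e2.png')[30:190,250:400]
cv2.imwrite('pics/e2c.png',cv2.resize(b,None,fx=4,fy=3.75*16/15,interpolation=cv2.INTER_CUBIC)[:600])
b=cv2.imread('pics/e1.png')[0:200,310:420]
cv2.imwrite('pics/e1c.png',cv2.resize(b,None,fx=3,fy=3,interpolation=cv2.INTER_CUBIC))
b=cv2.imread('pics/e2.png')[30:180,250:400]
cv2.imwrite('pics/e2c.png',cv2.resize(b,None,fx=4,fy=4,interpolation=cv2.INTER_CUBIC))
E
```

```text
(no output)
```

View pics/e2c.png

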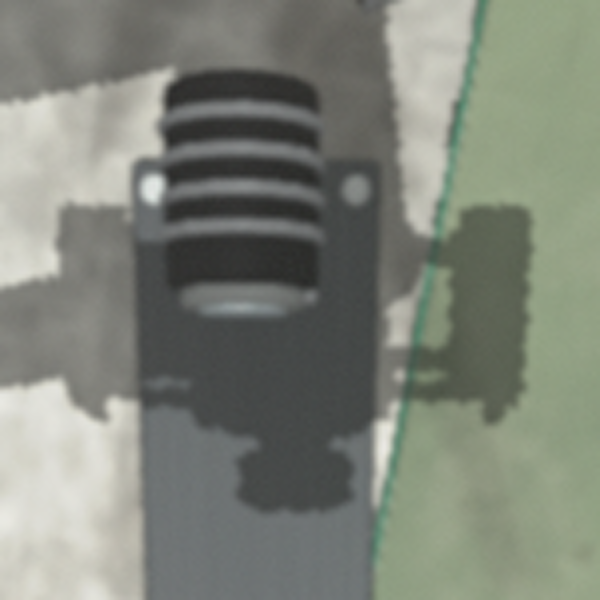

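View pics/e1c.png

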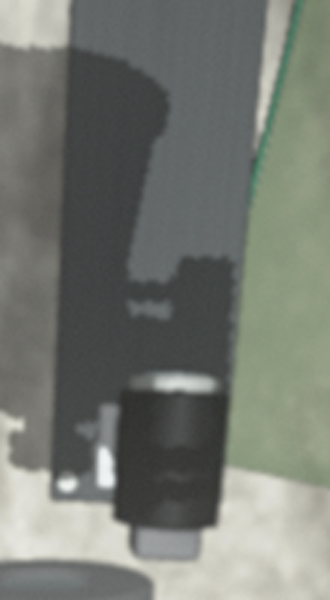

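```bash
cat > gfit.py <<'E'
from gate import *
P={k:pickle.load(open(f'pics/{k}.pkl','rb')) for k in('e1','e2','d1s')}
f2=lambda x,y:(250+x/4-.4,30+y/4-.4); f1=lambda x,y:(310+x/3-.4,y/3-.4)
pts=[('e2',(-.045,.145,.012),f2(135,160)),('e2',(.045,.145,.012),f2(378,160)),('e1',(-.045,-.145,.012),f1(51,499))]+[('d1s',)+o for i,o in enumerate(obs) if i in (0,1,2,3,5)]
# lines: cam, two gate pts, pixels
lines=[('e2',(-.045,.145,.012),(-.045,0,.012),[f2(136,200),f2(147,600)]),('e2',(.045,.145,.012),(.045,0,.012),[f2(378,180),f2(373,540)]),
('e1',(-.045,-.145,.012),(-.045,0,.012),[f1(53,470),f1(72,3)]),('e1',(.045,-.145,.012),(.045,0,.012),[f1(230,450),f1(265,3)]),
('e2',(0,.084,.12),(0,.13,.12),[f2(243,280),f2(242,100)]),('e1',(0,-.084,.12),(0,-.13,.12),[f1(175,400),f1(166.5,500)])]
def R(q,sel=None):
    r=[]
    for k,X,u in pts: r+=list((proj(P[k],tf(q,[X]))[0]-u))
    for k,A,B,us in lines:
        e=proj(P[k],tf(q,[A,B])); d=e[1]-e[0]; n=np.array([-d[1],d[0]])/np.linalg.norm(d); r+=list((np.array(us)-e[0])@n)
    return np.array(r)
if __name__=='__main__':
    s=least_squares(R,[.53,.24,.19],loss='soft_l1'); print(s.x,np.degrees(s.x[2])); print(s.fun.shape,R(s.x).round(1))
    for nm,idx in (('wristonly',list(range(0,6))+list(range(16,28))),('scene',range(6,16)),('axis',range(24,28))):
        if nm!='axis': s=least_squares(lambda q:R(q)[list(idx)],[.53,.24,.19]); print(nm,s.x,np.degrees(s.x[2]))
    for z in ('e2',): print(onz(P[z],f2(242.5,280),.12),onz(P[z],f2(242,100),.12))
    print(onz(P['e1'],f1(175,400),.12))
E
python3 gfit.py
```

```text
[0.53239424 0.24283299 0.17768727] 10.18073069134057
(28,) [-1.3 -0.3  0.8 -0.4 -0.1  1.1 -0.3  1.6 -1.5 -0.9  0.6 -2.4  0.3 -1.5
 -0.4  0.7 -1.2 -0.4  0.7  0.5  0.3  0.6  0.3 -1.3  0.1  0.4  0.   0.5]
wristonly [0.53240652 0.2429236  0.17647691] 10.11138235354909
scene [0.53110134 0.24345326 0.18492108] 10.595197315431227
[0.51589742 0.3344233  0.12      ] [0.5084197  0.37887425 0.12      ]
[0.54872875 0.15156847 0.12      ]
```

```bash
python3 rel.py 0.5324 0.2429 0.20 10.18; python3 -m inch '[{"grip":0,"dx":0.25,"dy":-0.35,"dz":0.3,"rx":0,"ry":0,"rz":0},{"grip":0,"dx":0.25,"dy":-0.35,"dz":0.5,"rx":0,"ry":0,"rz":0},{"grip":0,"dx":0,"dy":0,"dz":0.5,"rx":0,"ry":0,"rz":0},{"grip":0,"dx":0,"dy":0,"dz":0.5,"rx":0,"ry":0,"rz":0},{"grip":0,"dx":0,"dy":0,"dz":0,"rx":0,"ry":0,"rz":0},{"grip":0,"dx":0,"dy":0,"dz":0,"rx":0,"ry":0,"rz":0}]';python3 rel.py 0.5324 0.2429 0.1186 10.18
```

```text
t 25.52 tcp [0.549  0.2344 0.2848] units [ 0.46 -0.59  3.39] y ang 10.18 z [ 0.001 -0.002 -1.   ] F [ 0.4 -0.7 -1.1] w 0.0284 q [ 0.31  0.19  1.13 -0.    1.82  0.13]
tilt units rx,ry [0.   0.03] ('rz', np.float64(-0.0))
time: 26.28
tool_pos: [0.5277, 0.2442, 0.2361]
ee_rot: [-3.14, 0.003, 1.749]
wrist_force: [-0.2, -0.1, -0.6]
width: 0.028
t 26.27 tcp [0.5277 0.2442 0.2361] units [-0.07  0.18  4.7 ] y ang 10.21 z [-0.001 -0.003 -1.   ] F [-0.2 -0.1 -0.6] w 0.028 q [ 0.34  0.16  1.26 -0.    1.73  0.16]
tilt units rx,ry [-0.02  0.03] ('rz', np.float64(0.01))
```

```bash
python3 -m inch '[{"grip":0,"dx":-0.07,"dy":0.18,"dz":0.5,"rx":-0.02,"ry":0.03,"rz":0},{"grip":0,"dx":0,"dy":0,"dz":0.5,"rx":0,"ry":0,"rz":0},{"grip":0,"dx":0,"dy":0,"dz":0.5,"rx":0,"ry":0,"rz":0},{"grip":0,"dx":0,"dy":0,"dz":0.5,"rx":0,"ry":0,"rz":0},{"grip":0,"dx":0,"dy":0,"dz":0.5,"rx":0,"ry":0,"rz":0},{"grip":0,"dx":0,"dy":0,"dz":0.5,"rx":0,"ry":0,"rz":0},{"grip":0,"dx":0,"dy":0,"dz":0,"rx":0,"ry":0,"rz":0},{"grip":0,"dx":0,"dy":0,"dz":0,"rx":0,"ry":0,"rz":0}]';python3 rel.py 0.5324 0.2429 0.1186 10.18
```

```text
time: 27.28
tool_pos: [0.5331, 0.2429, 0.1554]
ee_rot: [-3.141, -0.0, 1.748]
wrist_force: [-0.7, -0.1, -1.5]
width: 0.028
t 27.27 tcp [0.5331 0.2429 0.1554] units [ 0.   -0.03  1.47] y ang 10.17 z [-0.  0. -1.] F [-0.7 -0.1 -1.5] w 0.028 q [0.33 0.19 1.39 0.   1.57 0.15]
tilt units rx,ry [-0. -0.] ('rz', np.float64(-0.0))
```

```bash
python3 -m inch '[{"grip":0,"dx":0,"dy":-0.03,"dz":0.45,"rx":0,"ry":0,"rz":0},{"grip":0,"dx":0,"dy":0,"dz":0.45,"rx":0,"ry":0,"rz":0},{"grip":0,"dx":0,"dy":0,"dz":0.4,"rx":0,"ry":0,"rz":0},{"grip":0,"dx":0,"dy":0,"dz":0.2,"rx":0,"ry":0,"rz":0},{"grip":0,"dx":0,"dy":0,"dz":0,"rx":0,"ry":0,"rz":0},{"grip":0,"dx":0,"dy":0,"dz":0,"rx":0,"ry":0,"rz":0}]';python3 rel.py 0.5324 0.2429 0.1186 10.18
```

```text
time: 28.02
tool_pos: [0.5327, 0.2429, 0.116]
ee_rot: [3.14, -0.0, 1.748]
wrist_force: [-0.2, -0.7, -1.5]
width: 0.0282
t 28.02 tcp [0.5327 0.2429 0.116 ] units [ 0.   -0.01 -0.1 ] y ang 10.17 z [ 0.001  0.001 -1.   ] F [-0.2 -0.7 -1.5] w 0.0282 q [0.33 0.21 1.44 0.   1.49 0.15]
tilt units rx,ry [ 0.01 -0.  ] ('rz', np.float64(-0.0))
```

```bash
python3 -m inch '[{"grip":0,"dx":0,"dy":0,"dz":-0.1,"rx":0,"ry":0,"rz":0},{"grip":0,"dx":0,"dy":0,"dz":0,"rx":0,"ry":0,"rz":0},{"grip":0,"dx":0,"dy":0,"dz":0,"rx":0,"ry":0,"rz":0}]';python3 rel.py 0.5324 0.2429 0.1186 10.18
python3 look.py scene g1 cell beam gate; python3 look.py side g2 cell beam; python3 look.py wrist g3 cell beam
python3 - <<'E'
from over import *
q=[.5324,.2429,np.radians(100.2),np.radians(90),.120]
draw('g1',q,(235,160,355,310),4,'og1'); draw('g2',q,(265,110,385,230),4,'og2'); draw('g3',q,(230,150,420,300),4,'og3')
a=[cv2.imread(f'pics/og{k}.png') for k in(1,2)]
cv2.imwrite('pics/og12.png',cv2.resize(cv2.hconcat([cv2.resize(x,(480,480)) if 0 else cv2.copyMakeBorder(x,0,600-x.shape[0],0,0,0) for x in a]),(800,500)))
E
```

```text
time: 28.4
tool_pos: [0.5334, 0.2431, 0.1199]
ee_rot: [3.138, -0.001, 1.748]
wrist_force: [-0.1, 0.1, -2.4]
width: 0.0282
t 28.4 tcp [0.5334 0.2431 0.1199] units [-0.   -0.04  0.05] y ang 10.17 z [ 0.003  0.001 -1.   ] F [-0.1  0.1 -2.4] w 0.0282 q [0.33 0.2  1.44 0.   1.5  0.15]
tilt units rx,ry [ 0.04 -0.01] ('rz', np.float64(-0.0))
28.45 [0.53341408 0.24315934 0.11992663] [ 3.13804423e+00 -7.32894964e-04  1.74835137e+00] [ 0.17379034 -0.50868572 -1.0522775 ] 0.027922498871549302
cell [(0.73, [377.0, 162.2]), (0.67, [293.0, 222.9]), (0.6, [418.3, 188.6])] [(0.93, [278.0, 207.3, 298.8, 238.0]), (0.8, [364.2, 153.7, 389.4, 167.8]), (0.41, [407.8, 181.8, 427.1, 193.3])]
beam [(0.57, [298.4, 221.8])] [(0.79, [256.8, 187.6, 330.8, 301.7]), (0.35, [324.2, 159.5, 341.3, 176.6])]
gate [(0.75, [295.6, 262.2]), (0.19, [325.3, 178.6])] [(0.9, [255.4, 191.3, 330.3, 302.3])]
28.8 [0.53316771 0.24307939 0.11946513] [ 3.13892061e+00 -6.35190914e-04  1.74837441e+00] [ 0.47009951  0.43880005 -1.61188424] 0.028261631392722756
cell [(0.82, [350.5, 316.1]), (0.65, [317.5, 164.3]), (0.62, [267.0, 291.7])] [(0.78, [330.0, 302.5, 370.6, 330.9]), (0.73, [256.0, 280.0, 278.5, 304.4]), (0.52, [313.5, 151.8, 325.2, 173.2])]
beam [(0.91, [318.1, 163.0])] [(0.92, [298.4, 142.7, 342.6, 214.9])]
29.05 [0.53320642 0.24306785 0.11951059] [ 3.13883051e+00 -6.01985100e-04  1.74838533e+00] [-0.3788792  -0.20218536 -1.54800979] 0.028035863702608202
cell [(0.89, [324.4, 243.4])] [(0.74, [285.8, 182.0, 362.0, 295.3]), (0.31, [349.9, 219.9, 348.4, 228.4])]
beam [] [(0.56, [270.4, 0.6, 371.8, 359.6])]
```

View pics/og12.png

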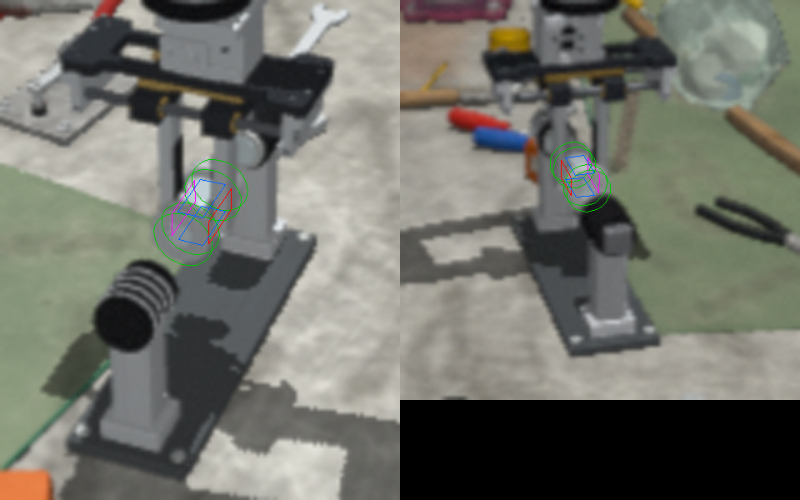

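View pics/og3.png

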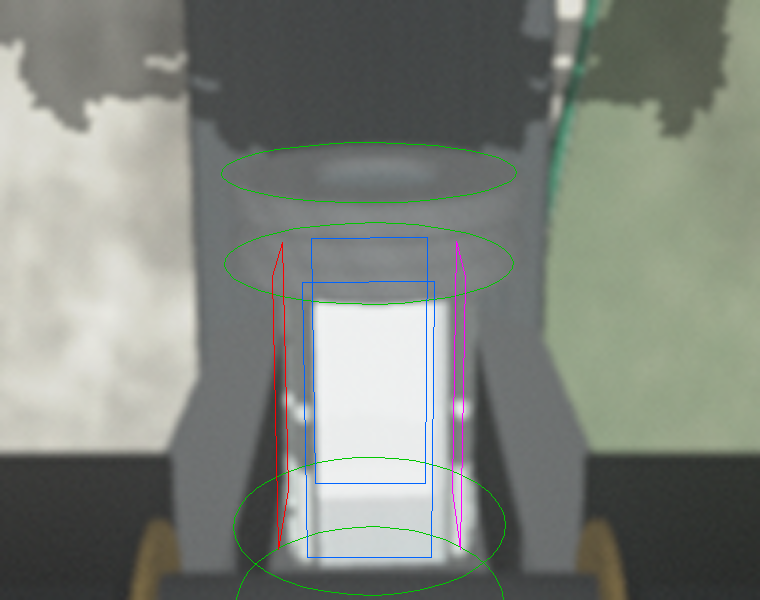

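```bash
python3 -m inch '[{"grip":0,"dx":0,"dy":-0.04,"dz":0.03,"rx":0.03,"ry":0,"rz":0},{"grip":0,"dx":0,"dy":0,"dz":0,"rx":0,"ry":0,"rz":0},{"grip":0,"dx":0,"dy":0,"dz":0,"rx":0,"ry":0,"rz":0},{"grip":0,"dx":0,"dy":0,"dz":0,"rx":0,"ry":0,"rz":0},{"grip":0,"dx":0,"dy":0,"dz":0,"rx":0,"ry":0,"rz":0},{"grip":0,"dx":0,"dy":0,"dz":0,"rx":0,"ry":0,"rz":0}]';python3 rel.py 0.5324 0.2429 0.1186 10.18
python3 look.py scene h1 cell beam
python3 - <<'E'
from h import *;import pickle
p=pickle.load(open('pics/h1.pkl','rb'));s=pickle.load(open('pics/g2.pkl','rb'));w=pickle.load(open('pics/g3.pkl','rb'))
print(tri([(p,(293,222.9)),(s,(317.5,164.3)),(w,(324.4,243.4))]), proj(p,[[.5324,.2429,.12]]),proj(s,[[.5324,.2429,.12]]))
E
```

```text
time: 30.0
tool_pos: [0.5322, 0.2429, 0.1187]
ee_rot: [3.142, -0.001, 1.748]
wrist_force: [0.4, -0.7, -1.8]
width: 0.028
t 30.0 tcp [0.5322 0.2429 0.1187] units [-0.    0.01  0.01] y ang 10.17 z [-0.     0.001 -1.   ] F [ 0.4 -0.7 -1.8] w 0.028 q [0.33 0.2  1.44 0.   1.5  0.15]
tilt units rx,ry [ 0.   -0.01] ('rz', np.float64(-0.0))
30.05 [0.53217152 0.24288688 0.11874541] [ 3.14155685e+00 -6.29496421e-04  1.74835716e+00] [ 0.3767342   0.00622837 -1.62453327] 0.028666124426750792
cell [(0.76, [290.5, 220.5]), (0.75, [376.5, 161.2]), (0.59, [416.9, 187.8])] [(0.67, [281.3, 208.6, 299.7, 241.5]), (0.5, [409.5, 184.0, 424.7, 193.9])]
beam [(0.69, [298.2, 224.3])] [(0.59, [255.9, 192.0, 331.0, 303.2])]
[0.533697   0.24322053 0.1155823 ] [[294.93280335 222.90565229]] [[318.32815307 162.2935604 ]]
```

View pics/h1.png

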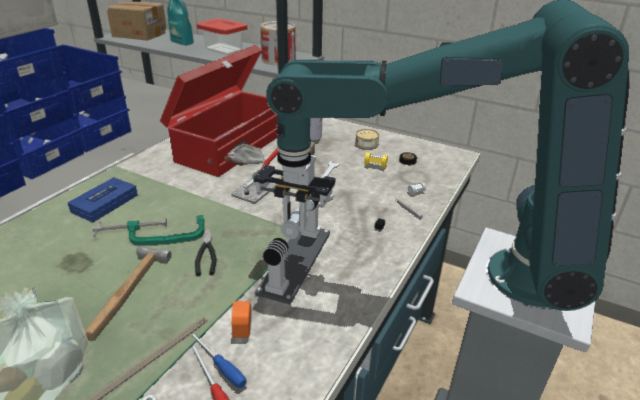

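```bash
python3 -c "
from bench import robot
print(robot.close_job()); print(robot.get_obs()['time'],robot.get_obs()['width'])"
```

```text
the job is handed in; nothing more can be done
None
the job is handed in; nothing more can be done
```

I rolled the larger aluminium cell about 65° (roughly 25 mm) on its collars in two light strokes of about 5–13 N. I then gripped it across the frosted faces and carried it to the beam. The job was handed in at about 30 s with the arm still holding it; no verdict is reported.

**Last checks:**
- **Position:** the tool was within about 0.3 mm of the target I worked out from the camera fit of the gate: (0.532, 0.243) m, with the cell centre at about 0.120 m.
- **Alignment:** the long axis was in line with the fitted beam direction to within about 0.1°, and the tool pointed straight down.
- **Grip:** the opening read 28 mm, the width over both frosted faces. I found no sign of finger contact on the clear faces in the pictures.
- **Clearance:** the cell sits between the lenses with about 48 mm free on each side by the given sizes.
- **Bystanders:** the ones visible in the last picture look undisturbed; I did not measure them again.

**Disagreements:** triangulating the cell from the network's own pixels put its centre at 0.116 m, against 0.120 m from the arm. That is about 4 mm low but inside the 7 mm tolerance, and I relied on the arm reading and the overlay. The network's spot for the middle of the beam also varied by about 3–5 pixels in the scene camera.

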